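# Nest two bracket plates and slide the clamping jaw home

### The job

Slide the fixture's jaw by its red grip right back to its open stop, then lay both L-shaped plates, green and yellow, flat in the pocket, nested into one rectangle with their lugs up, and slide the jaw fully home to its closed stop so that they are held. Let go of everything and leave the tools and other things on the bench where they are.

Things in the scene. Friction and masses are not known exactly. Their poses are not given: they have to be found in the camera images.
- fixture: Grey fixture fixed to the table, base 220 (x) x 210 (y) x 12 mm, origin centre of underside, z up. Pocket floor at z 12 mm, open above; inner faces of end cheeks at x -96 and +96 mm, of the fixed fence at y -87 mm (tops z 26 mm); the sliding jaw is the fourth side. A post 14 mm thick stands on each fence end (x -102 and +102, y -96 mm) to z 76 mm.
- jaw (a joint): Jaw travel along the fixture's y (m): 0 = closed stop, clamping face at y +7 mm (pocket 192 x 94 mm); 0.060 = open stop, face at y +67 mm. Stays where left; takes about 3 N to move, a little more when fast. It shoves plates lying on the pocket floor ahead of it. Bar 188 (x) x 24 mm (y), its clamping face towards the fence, top z 35 mm.
- jaw_grip (a point): Centre of the top of the jaw's red grip: an upright fin 70 mm wide along the fixture's x and 14 mm thick along its y, from the bar (z 35 mm) up to z 86 mm above the table, at fixture x 0, y = 19 mm + jaw travel. It can be pushed from either side.
- green_plate: Green L-plate, 220 g, 8 mm thick, origin under its centre of mass on the underside. From above (x right, y up): leg x -56..79, y -34..11 mm; foot on the leg's left end, x -56..-11, y 11..56 mm. Grip lug at the origin: 40 (x) x 12 mm (y), top 43 mm above the underside. Same shape as the yellow plate: with a half turn between them they nest to 180 x 90 mm, origins 67.5 mm apart along x, 22.5 along y.
- yellow_plate: Yellow L-plate, 220 g, 8 mm thick, origin under its centre of mass on the underside. From above (x right, y up): leg x -56..79, y -34..11 mm; foot on the leg's left end, x -56..-11, y 11..56 mm. Grip lug at the origin: 40 (x) x 12 mm (y), top 43 mm above the underside. Same shape as the green plate: with a half turn between them they nest to 180 x 90 mm, origins 67.5 mm apart along x, 22.5 along y.
- fastener_block: Bystander: aluminium block 70 x 90 x 20 mm with brass temporary fasteners standing in it (60 mm high overall). Origin: centre of its underside.
- power_drill: Bystander: yellow and black hand drill lying on its side, about 155 x 175 x 52 mm. Origin: middle of its footprint, on the table.
- bit_case: Bystander: open red drill-bit case, 110 x 160 mm, lid standing to 110 mm. Origin: centre of its underside.
- drink_bottle: Bystander: black drinking bottle, 68 mm diameter, 170 mm high. Origin: centre of its underside.
- rivet_jar: Bystander: jar with blue cap, 68 mm diameter, 90 mm high. Origin: centre of its underside.
- pliers: Bystander: steel pliers lying flat, about 175 x 45 x 16 mm, long axis x. Origin: middle, on the table.
- screwdriver: Bystander: screwdriver lying flat, 180 mm long along its x. Origin: middle, on the table.
Mind the look-alikes: they are no part of the job. There is more than one size of the yellow_plate; the one meant has the size given above.

How it is judged:
By the outcome, as a careful person would: the job done as asked, in the order asked, and still so for the second after the job is handed in, with the robot touching nothing.
It also fails if it takes over 72 s, if anything falls off the work surface, if the arm or the gripper's body presses on something with over 40 N, if the wrist force passes 120 N, or if a joint passes its speed limit or range.

### The arm

A 6-joint arm with a two-finger parallel gripper is mounted at the origin on the work surface. World frame = base frame: x ahead of the robot, y to its left, z up, the work surface at z = 0. Lengths are in mm, angles in rad, forces in N, time in s.
With the tool pointing down it reaches from about 400 to 825 mm from the base axis. Payload 7 kg.
Tool frame: the origin (TCP) lies between the finger pads; the fingertips stand nose_length ahead of it and the grasp point (between the pads) lies 5 mm behind it (nose_length is the distance from the TCP to the fingertips, in mm); y points along the fingers, x is the direction in which the jaws open and shut, and the axes are right-handed (so a half turn about y gives the same grasp; the last joint's range is limited). The gripper opens to 85 mm and grips with 20 to 120 N. Pads are 22 mm wide; open, the fingers measure 114 mm over their backs; the gripper's body (76 mm by 85 mm) begins 54 mm behind the grasp point. The pads swing forward as they close: fully open they stand 13 mm farther back than shut.
Start: joints at [-0.957, 0.359, 0.012, 0, -1.224, -0.288], TCP at [216.018, -639.477, 245.302] pointing down, gripper open.
Joint ranges: [-3.07, 3.07], [-1.43, 2.12], [-1.02, 1.25], [-3.03, 1.67], [-3.05, -0], [-3.03, 3.03]. Speed limits (rad/s): [2.39, 2.39, 3.01, 3.14, 3.14, 3.14].

### API

Orientations are given as a unit quaternion [w, x, y, z].
In Python, from plant import * gives the robot as it stands.
- The arm moves only by the tool drive_tool, never from a script. Its argument "targets" is a list of rows, each a list of 3 entries, a list of its own where there are three numbers: the opening in per cent of the stroke, from 0 (shut) to 100 (fully open), then the shift along the tool's x, y, z in units of 50 mm (1.0 is 50 mm), then the turn, a rotation vector about the tool's x, y, z in units of 6 degrees (1.0 is 6 degrees). In form: [[claw, [tx, ty, tz], [wx, wy, wz]], ...]. A call has 1 to 5 rows; each row shifts and turns the commanded pose from where the row before left it, along the tool's axes as they then stand; what a row does not reach is not made up. A row lasts 1/10 s, in which the tool goes at most 50 mm and 8.59 degrees, less where a joint would pass 70% of its speed; a pose out of reach is approached as far as the arm can. A call is refused whole if a number of a shift passes 1 or a number of a turn 1, either way. A call with a gripper value outside its range is refused whole. The fingers move at their own pace and stop on an object; "force" is the grip in N (left out, the last holds). Time passes only in rows, so rows that do not move let the fingers close. It gives the time, the measured TCP pose, the force and the opening at its end, in the units of the state.
- get_obs(): the state, without advancing time (a new reading comes with each control period).
- capture(name): name is "scene" or "top" or "wrist"; returns a dict with "image" (400x640x3 uint8, red, green, blue), "camera_matrix" (3x3 intrinsics, pixels), "xyz" and "rotation" of the camera in the world; the wrist camera has in their place "hand_eye" (4x4, takes a point from camera to tool coordinates, whose origin is the TCP and whose axes are the tool frame's). Camera axes: x right, y down, z forward; pixel columns grow to the right and rows downward; lengths in mm; the calibration is good to about 2 mm. A picture is of the moment at which its call begins: read the wrist's pose just before it. There is no depth.
- sign_off(): hands the job in, once; it reports no verdict.
The state is a dict: "clock": time; "joint_pos": joint angles; "qvel": joint speeds; "joint_torque": joint torques, N m; "position": TCP position; "tcp_rot": TCP orientation; "contact_force": force on the tool from outside, world axes, zero at the start; "wrist_torque": the same for the moment, N m; "opening": finger opening in mm.
Only numpy, scipy, OpenCV 4.12 (cv2) and the standard library are available. Lean on these libraries where they do the work, as an engineer would, in place of code of your own. Each camera call takes 0.05 s, during which the arm holds its last target.

## Working session

There is one attempt and no reset: what is moved stays moved. The work goes in short steps, Python scripts to look and compute and a tool call to move; the robot and the scene stay as the last step left them, time stands still between calls to the robot, and variables do not carry over. Pictures are saved under pics/ and viewed, and the job is handed in when it is done.

Besides the shell and the picture viewer there is one more tool, called after "Request:" by a JSON object that holds its "method" and its "body", one argument or row to a line. drive_tool: Moves the arm, as the interface text tells. Its arguments: {"type":"object","properties":{"targets":{"type":"array"},"force":{"type":"number"}},"required":["targets"]}

```bash
ls; mkdir -p pics; python3 - <<'E'
from plant import *
import cv2, numpy as np
o=get_obs(); print({k:np.round(v,3) if not isinstance(v,dict) else v for k,v in o.items()})
for n in ["scene","top","wrist"]:
    c=capture(n); cv2.imwrite(f"pics/{n}0.png",c["image"][:,:,::-1])
    print(n,{k:np.round(v,3).tolist() for k,v in c.items() if k!="image"})
E
```

```text
pics
{'clock': np.float64(0.0), 'joint_pos': array([-0.957,  0.359,  0.011, -0.   , -1.224, -0.288]), 'qvel': array([ 0.001, -0.   , -0.001,  0.001, -0.   , -0.001]), 'joint_torque': array([ 0.0000e+00, -5.8332e+01,  2.9343e+01,  6.9360e+00, -6.0000e-03,
       -0.0000e+00]), 'position': array([ 215.869, -639.073,  244.392]), 'tcp_rot': array([-0.413,  0.412,  0.575, -0.574]), 'contact_force': array([ 1.346,  0.374, -0.37 ]), 'wrist_torque': array([-0.027, -0.046,  0.014]), 'opening': np.float64(85.73)}
scene {'camera_matrix': [[419.468, 0.0, 323.282], [0.0, 419.468, 198.123], [0.0, 0.0, 1.0]], 'xyz': [960.768, 455.288, 1170.151], 'rotation': [-0.1, 0.377, 0.885, -0.253]}
top {'camera_matrix': [[503.757, 0.0, 321.449], [0.0, 503.757, 201.17], [0.0, 0.0, 1.0]], 'xyz': [302.566, 1.118, 1855.634], 'rotation': [-0.039, 0.712, -0.7, 0.043]}
wrist {'camera_matrix': [[319.541, 0.0, 314.511], [0.0, 319.541, 198.965], [0.0, 0.0, 1.0]], 'hand_eye': [[1.0, -0.001, 0.0, 0.054], [-0.001, -0.286, 0.958, -128.374], [-0.001, -0.958, -0.286, 72.965], [0.0, 0.0, 0.0, 1.0]]}
```

View pics/scene0.png

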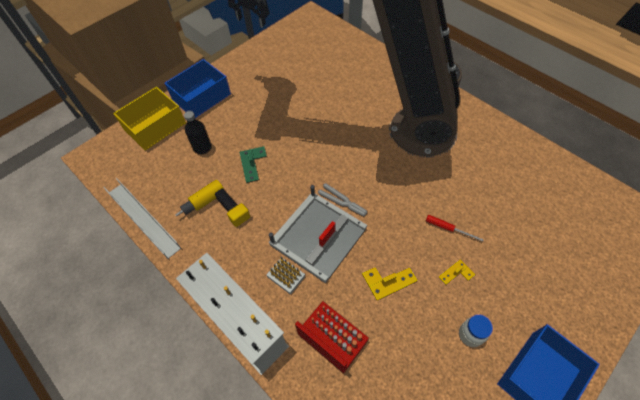

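View pics/top0.png

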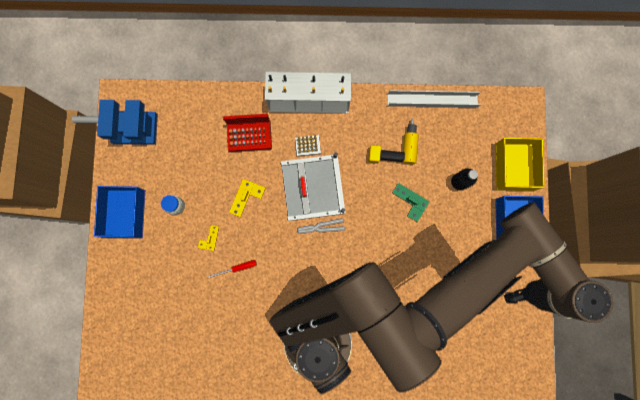

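View pics/wrist0.png

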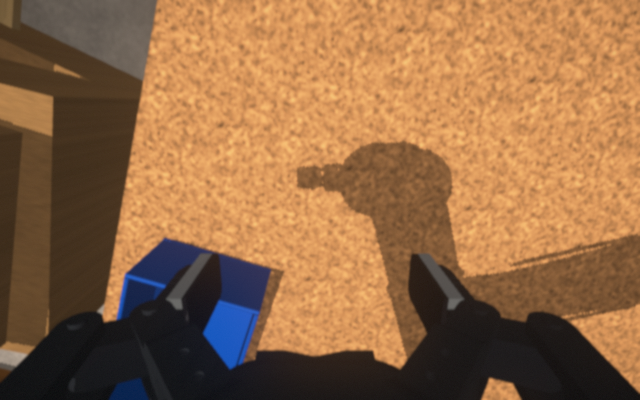

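```bash
python3 - <<'E'
from plant import *
import plant
print([n for n in dir(plant) if n[0]!='_'])
from scipy.spatial.transform import Rotation as R
import numpy as np
q=get_obs()["tcp_rot"]; print(R.from_quat(q,scalar_first=True).as_matrix().round(3))
try: print(nose_length)
except Exception as e: print(e)
E
```

```text
['MotionError', 'capture', 'get_obs', 'nose_length', 'sign_off']
[[-0.32  -0.001 -0.947]
 [ 0.947  0.001 -0.32 ]
 [ 0.001 -1.     0.   ]]
14.0
```

```bash
cat > h.py <<'E'
import numpy as np, cv2
from scipy.spatial.transform import Rotation as R
from plant import *
def RM(q): return R.from_quat(q,scalar_first=True).as_matrix()
def cam(name):
    o=get_obs(); c=capture(name)
    if name=="wrist":
        H=np.array(c["hand_eye"]); Rt=RM(o["tcp_rot"])
        Rc=Rt@H[:3,:3]; p=np.array(o["position"])+Rt@H[:3,3]
    else: Rc=RM(c["rotation"]); p=np.array(c["xyz"])
    return dict(img=c["image"][:,:,::-1].copy(),K=np.array(c["camera_matrix"]),R=Rc,p=p)
def ray(c,uv,z):
    uv=np.atleast_2d(np.array(uv,float)); d=np.c_[uv,np.ones(len(uv))]@np.linalg.inv(c["K"]).T@c["R"].T
    return c["p"]+d*((z-c["p"][2])/d[:,2])[:,None]
def proj(c,P):
    q=(np.atleast_2d(P)-c["p"])@c["R"]; q=q@c["K"].T; return q[:,:2]/q[:,2:]
def mask(img,col):
    h=cv2.cvtColor(img,cv2.COLOR_BGR2HSV)
    r={"green":((70,90,30),(90,255,255)),"yellow":((22,170,90),(32,255,255)),"red":((172,150,60),(180,255,255))}[col]
    m=cv2.inRange(h,*r)
    if col=="red": m|=cv2.inRange(h,(0,190,60),(4,255,255))
    return m
def blobs(m,amin=30):
    n,l,s,c=cv2.connectedComponentsWithStats(m)
    return [(s[i,4],c[i].round(1).tolist(),s[i,:4].tolist(),(l==i)) for i in range(1,n) if s[i,4]>=amin]
E
python3 - <<'E'
from h import *
for n in ["top","scene"]:
    c=cam(n); np.savez(f"{n}.npz",**c)
    for col in ["green","yellow","red"]:
        for b in blobs(mask(c["img"],col),15): print(n,col,b[:3],ray(c,b[1],10).round(0).tolist())
    if n=="top":
        print("fixture",ray(c,[(282,161),(338,155),(344,214),(288,220)],12).round(0).tolist())
    a=(250,130,120,110) if n=="top" else (230,170,200,130)
    cr=c["img"][a[1]:a[1]+a[3],a[0]:a[0]+a[2]]; k=4 if n=="scene" else 5
    cv2.imwrite(f"pics/{n}_crop.png",cv2.resize(cr,None,fx=k,fy=k,interpolation=cv2.INTER_CUBIC))
E
```

```text
top green (np.int32(468), [411.7, 201.0], [393, 184, 35, 37]) [[524.0, -339.0, 10.0]]
top yellow (np.int32(410), [410.2, 147.4], [403, 132, 15, 32]) [[726.0, -335.0, 10.0]]
top yellow (np.int32(2435), [519.4, 163.7], [496, 137, 49, 54]) [[671.0, -742.0, 10.0]]
top yellow (np.int32(200), [374.3, 153.6], [368, 145, 13, 18]) [[700.0, -201.0, 10.0]]
top yellow (np.int32(579), [245.1, 195.7], [229, 179, 36, 38]) [[533.0, 276.0, 10.0]]
top yellow (np.int32(283), [209.4, 239.2], [198, 225, 21, 26]) [[371.0, 401.0, 10.0]]
top red (np.int32(1072), [249.7, 130.7], [223, 114, 48, 38]) [[779.0, 267.0, 10.0]]
top red (np.int32(59), [302.9, 186.0], [301, 177, 5, 19]) [[573.0, 63.0, 10.0]]
top red (np.int32(129), [243.5, 265.8], [232, 261, 24, 11]) [[277.0, 273.0, 10.0]]
fixture [[665.0, 143.0, 12.0], [692.0, -65.0, 12.0], [472.0, -90.0, 12.0], [446.0, 115.0, 12.0]]
scene green (np.int32(408), [250.9, 162.2], [241, 148, 24, 34]) [[528.0, -334.0, 10.0]]
scene yellow (np.int32(2597), [149.9, 117.3], [113, 86, 73, 64]) [[652.0, -764.0, 10.0]]
scene yellow (np.int32(488), [204.9, 194.5], [188, 180, 35, 31]) [[719.0, -344.0, 10.0]]
scene yellow (np.int32(335), [238.2, 214.2], [227, 203, 23, 24]) [[691.0, -207.0, 10.0]]
scene yellow (np.int32(390), [456.3, 272.0], [439, 260, 36, 24]) [[375.0, 404.0, 10.0]]
scene yellow (np.int32(932), [387.7, 281.6], [362, 268, 56, 32]) [[536.0, 279.0, 10.0]]
scene red (np.int32(191), [439.9, 222.8], [427, 215, 28, 16]) [[275.0, 273.0, 10.0]]
scene red (np.int32(155), [326.6, 233.3], [320, 222, 15, 24]) [[545.0, 43.0, 10.0]]
scene red (np.int32(1715), [329.7, 337.6], [296, 302, 72, 70]) [[766.0, 267.0, 10.0]]
```

View crops.

View pics/scene_crop.png

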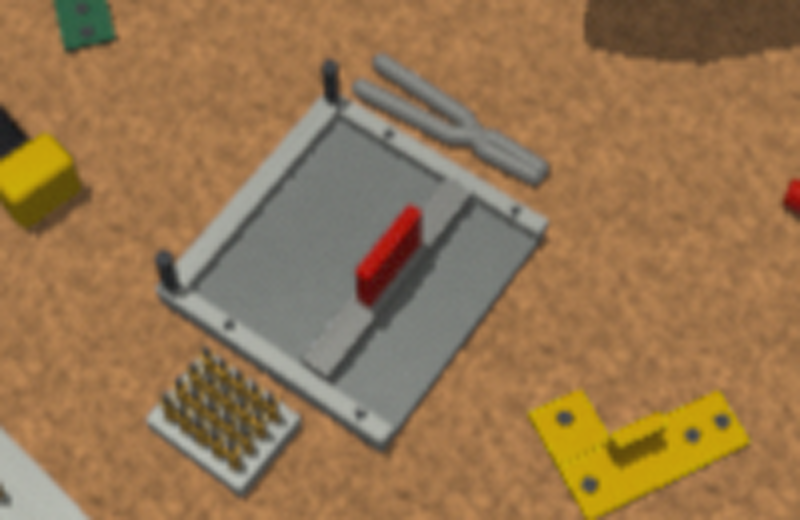

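View pics/top_crop.png

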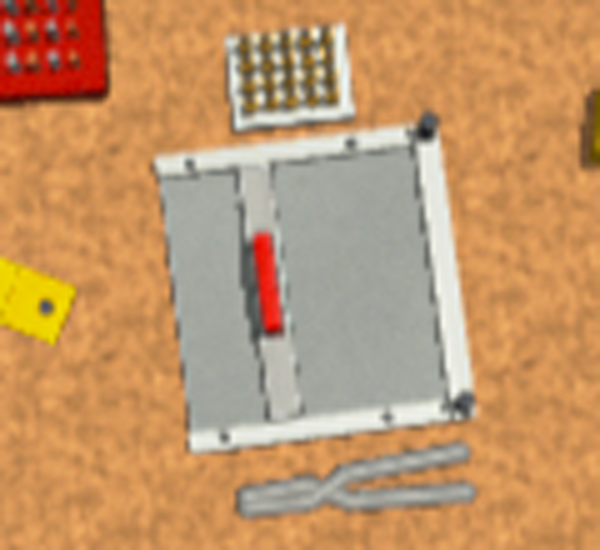

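Request:
{"method": "drive_tool", "body": {
  "targets": [
    [100,[0.42,0,-0.7],[0,0,0]],
    [100,[0.42,0,-0.7],[0,0,0]],
    [100,[0.42,0,-0.7],[0,0,0]],
    [100,[0.42,0,-0.7],[0,0,0]],
    [100,[0.42,0,-0.7],[0,0,0]]
  ]
}}

```text
clock: 0.75
position: [349.0, -482.7, 245.3]
tcp_rot: [-0.412, 0.412, 0.574, -0.574]
contact_force: [1.2, -0.6, 0.2]
opening: 85.8
```

Request:
{"method": "drive_tool", "body": {
  "targets": [
    [100,[0.42,0,-0.7],[0,0,0]],
    [100,[0.42,0,-0.7],[0,0,0]],
    [100,[0.42,0,-0.7],[0,0,0]],
    [100,[0.42,0,-0.7],[0,0,0]],
    [100,[0.1,0,-0.3],[0,0,0]]
  ]
}}

```text
clock: 1.25
position: [468.3, -347.6, 245.5]
tcp_rot: [-0.411, 0.412, 0.575, -0.575]
contact_force: [0.2, -0.9, 0.1]
opening: 85.3
```

```bash
python3 - <<'E'
from h import *
o=get_obs(); print(o["position"].round(1),o["clock"],np.abs(o["qvel"]).max())
c=cam("wrist"); np.savez("wg.npz",**c); cv2.imwrite("pics/wg.png",c["img"])
for b in blobs(mask(c["img"],"green"),50): print(b[:3])
E
```

```text
[ 468.3 -347.6  245.5] 1.25 0.19744465602004077
```

View pics/wg.png

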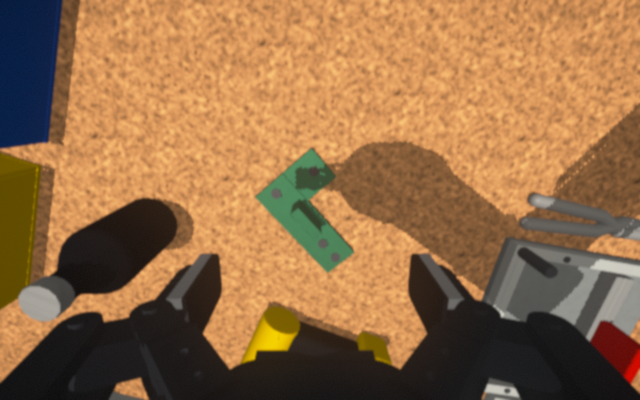

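```bash
python3 - <<'E'
from h import *
o=get_obs(); print(o["position"].round(1),o["clock"],np.abs(o["qvel"]).max())
c=cam("wrist"); np.savez("wg.npz",**c); 
h=cv2.cvtColor(c["img"],cv2.COLOR_BGR2HSV)
for uv in [(276,190),(300,215),(340,250),(330,180),(310,172),(240,190)]: print(uv,h[uv[1],uv[0]])
m=cv2.inRange(h,(55,60,20),(90,255,255)); m=cv2.morphologyEx(m,cv2.MORPH_CLOSE,np.ones((7,7)))
for b in blobs(m,300):
    print(b[:3])
    ct=max(cv2.findContours(b[3].astype(np.uint8),0,2)[0],key=cv2.contourArea)
    print(cv2.approxPolyDP(ct,5,True)[:,0].tolist()); print(ray(c,cv2.approxPolyDP(ct,5,True)[:,0],8).round(0)[:,:2].tolist())
v=c["img"][130:290,230:380].copy(); cv2.imwrite("pics/wg2.png",cv2.resize(v,None,fx=4,fy=3.7,interpolation=2))
E
```

```text
[ 469.3 -347.6  245.4] 1.3 0.057582672272702945
(276, 190) [ 17  22 105]
(300, 215) [ 67 106 135]
(340, 250) [ 66 101 131]
(330, 180) [38 83 77]
(310, 172) [25 49 68]
(240, 190) [ 15 143 236]
(np.int32(4355), [305.4, 212.0], [257, 149, 96, 121])
[[311, 149], [257, 196], [329, 269], [352, 250], [309, 203], [325, 181], [325, 164]]
[[448.0, -359.0], [522.0, -402.0], [586.0, -288.0], [552.0, -270.0], [510.0, -340.0], [479.0, -331.0], [460.0, -338.0]]
```

View pics/wg2.png

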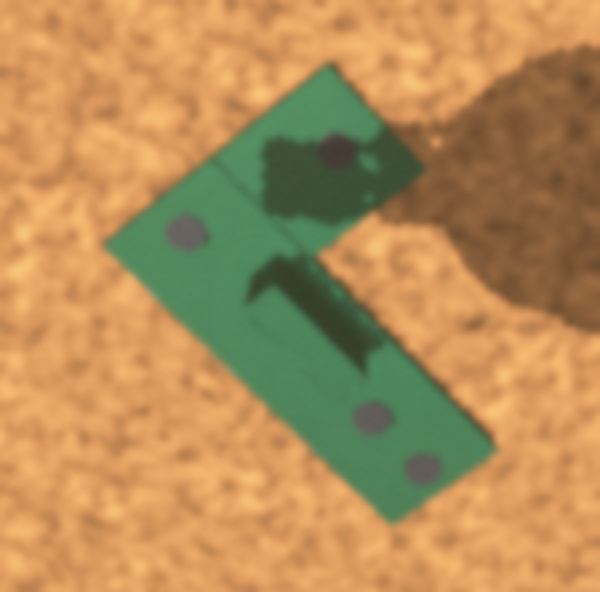

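Request:
{"method": "drive_tool", "body": {
  "targets": [
    [100,[0.4,0,-0.2],[0,0.98,0]],
    [100,[0.8,0,-0.4],[0,0.97,0]],
    [100,[0.8,0,-0.4],[0,0,0]],
    [100,[0.8,0,-0.4],[0,0,0]],
    [100,[0.8,0,-0.4],[0,0,0]]
  ]
}}

```text
clock: 1.85
position: [525.1, -157.6, 245.5]
tcp_rot: [-0.469, 0.469, 0.529, -0.529]
contact_force: [1.5, -0.2, -0.5]
opening: 85.3
```

Request:
{"method": "drive_tool", "body": {
  "targets": [
    [100,[0.8,0,-0.4],[0,0,0]],
    [100,[0.8,0,-0.4],[0,0,0]],
    [100,[0.8,0,-0.4],[0,0,0]],
    [100,[0.8,0,-0.4],[0,0,0]],
    [100,[0.4,0,-0.2],[0,0,0]]
  ]
}}

```text
clock: 2.35
position: [593.6, 33.3, 245.1]
tcp_rot: [-0.468, 0.468, 0.53, -0.53]
contact_force: [0.0, -0.4, -0.3]
opening: 85.5
```

Request:
{"method": "drive_tool", "body": {
  "targets": [
    [100,[0,0,0],[0,0,0]]
  ]
}}

```text
clock: 2.45
position: [593.6, 33.0, 244.7]
tcp_rot: [0.468, -0.468, -0.53, 0.53]
contact_force: [-0.2, -1.0, -0.6]
opening: 85.2
```

```bash
python3 - <<'E'
from h import *
o=get_obs(); print(o["position"].round(1),o["clock"],np.abs(o["qvel"]).max())
c=cam("wrist"); np.savez("wf.npz",**c); cv2.imwrite("pics/wf.png",c["img"])
for b in blobs(mask(c["img"],"red"),50): print(b[:3])
# yellow big from stored scene
s=np.load("scene.npz"); print(ray(s,[(377.5,298.8),(416,280),(364,272)],8).round(0)[:,:2].tolist())
E
```

```text
[593.6  33.  244.7] 2.45 0.0412659584642388
(np.int32(919), [349.2, 149.8], [342, 117, 15, 74])
(np.int32(1444), [509.9, 290.5], [463, 276, 94, 37])
(np.int32(182), [419.7, 333.3], [412, 322, 15, 24])
(np.int32(558), [499.8, 391.0], [482, 379, 38, 21])
[[594.0, 290.0], [475.0, 334.0], [560.0, 209.0]]
```

View pics/wf.png

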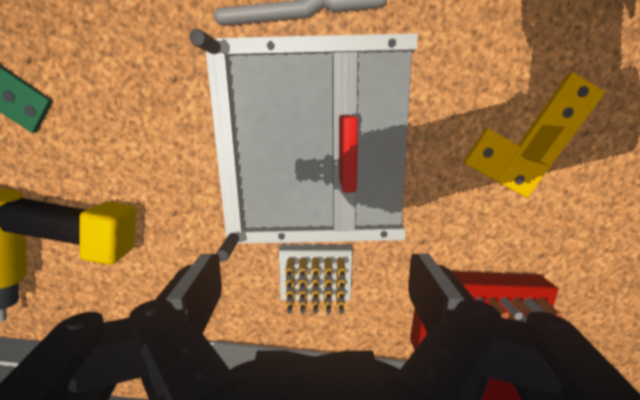

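```bash
python3 - <<'E'
from h import *
c=dict(np.load("wf.npz")); im=c["img"]; h=cv2.cvtColor(im,cv2.COLOR_BGR2HSV)
print(h[43,330],h[100,220],h[100,280],h[236,330])
m=((h[:,:,1]<45)&(h[:,:,2]>190)).astype(np.uint8)
m[:25]=0; 
def fit(pts):
    p=np.array(pts,float)
    for _ in range(4):
        vx,vy,x0,y0=cv2.fitLine(p.astype(np.float32),cv2.DIST_HUBER,0,.01,.01).ravel()
        r=np.abs((p[:,0]-x0)*vy-(p[:,1]-y0)*vx); p=p[r<max(1.0,2*np.median(r))]
    return np.array([vx,vy,x0,y0]),len(p),r.max()
def ends(l,lo,hi,ax):
    t=(np.array([lo,hi])-l[2+ax])/l[ax]; return np.c_[l[2]+t*l[0],l[3]+t*l[1]]
L={}
L["x-"]=[(u,np.nonzero(m[25:70,u])[0][0]+25-.5) for u in range(235,405)]
L["x+"]=[(u,np.nonzero(m[215:246,u])[0][-1]+215+.5) for u in range(250,395) if m[215:246,u].any()]
L["fence"]=[(np.nonzero(m[v,200:240])[0][0]+200-.5,v) for v in range(65,220) if m[v,200:240].any()]
pl={}
for k,p in L.items():
    l,n,r=fit(p); print(k,n,round(r,2))
    e=ends(l,*((240,400,0) if k!="fence" else (65,220,1))); w=ray(c,e,26)[:,:2]; pl[k]=w
    d=w[1]-w[0]; print(e.round(1).tolist(),w.round(1).tolist(),"ang",np.degrees(np.arctan2(d[1],d[0])).round(2))
def inter(a,b):
    A=np.c_[a[1]-a[0],-(b[1]-b[0])]; t=np.linalg.solve(A,b[0]-a[0]); return a[0]+t[0]*(a[1]-a[0])
P=inter(pl["x-"],pl["fence"]); Q=inter(pl["x+"],pl["fence"]); print("corners",P.round(1),Q.round(1),"len (220)",np.linalg.norm(Q-P).round(1))
ex=(Q-P)/np.linalg.norm(Q-P); ey=np.array([-ex[1],ex[0]])
O=(P+Q)/2+105*ey; print("O",O.round(1),"yaw",np.degrees(np.arctan2(ex[1],ex[0])).round(2))
# check: open side corners on z=12 and 26
for X in [(-110,-105,26),(110,-105,26),(-110,105,26),(110,105,26),(-96,-87,12),(96,-87,12)]:
    w=np.r_[O+X[0]*ex+X[1]*ey,X[2]]; u=proj(c,w)[0]; print(X,u.round(1)); cv2.circle(im,tuple(int(a) for a in u.round()),2,(255,0,255),-1)
b=[b for b in blobs(mask(c["img"],"red"),500) if b[1][1]<250][0]
# top face of grip: brighter; use x extents
w=ray(c,[b[1]],86)[0,:2]-O; print("grip top blob in fixture",w@ex,w@ey)
ct=cv2.findContours(b[3].astype(np.uint8),0,2)[0][0]; r=cv2.boxPoints(cv2.minAreaRect(ct)); W=ray(c,r,86)[:,:2]-O
print(np.c_[W@ex,W@ey].round(1))
cv2.imwrite("pics/wf2.png",cv2.resize(im[20:260,180:430],None,fx=3,fy=2.5))
E
```

```text
[ 27  12 225] [ 24  11 235] [ 30  10 158] [ 26  17 212]
x- 170 0.86
[[240.0, 37.6], [400.0, 34.3]] [[467.9, -56.3], [445.7, 99.6]] ang 98.12
x+ 145 0.74
[[240.0, 242.1], [400.0, 239.1]] [[687.0, -44.0], [660.2, 142.7]] ang 98.18
fence 155 0.58
[[207.3, 65.0], [224.3, 220.0]] [[497.0, -87.7], [661.5, -63.5]] ang 8.35
corners [472.9 -91.2] [689.2 -59.5] len (220) 218.6
O [565.8  28.6] yaw 8.35
(-110, -105, 26) [204.3  37.6]
(110, -105, 26) [226.9 242.9]
(-110, 105, 26) [417.7  32.2]
(110, 105, 26) [404.9 239. ]
(-96, -87, 12) [227.6  54.7]
(96, -87, 12) [243.6 227.1]
grip top blob in fixture -4.748872897038985 32.335900319946795
[[-33.4  25.8]
 [-33.1  38. ]
 [ 32.7  38.9]
 [ 32.4  25.9]]
```

View pics/wf2.png

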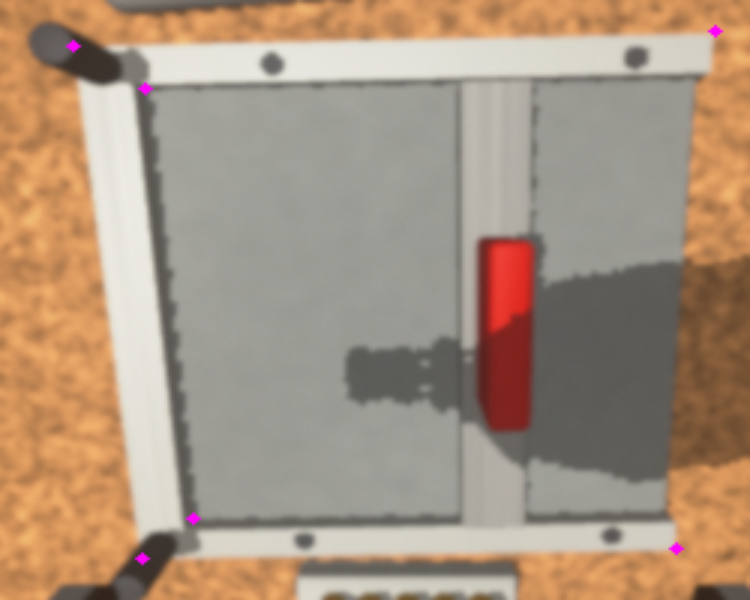

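```bash
cat >> h.py <<'E'
O=np.array([565.8,28.6]); YAW=8.3
ex=np.array([np.cos(np.radians(YAW)),np.sin(np.radians(YAW))]); ey=np.array([-ex[1],ex[0]])
def fx(x,y): return O+x*ex+y*ey
def go(xy,z,yaw):
    """yaw = world angle of tool x (deg). prints needed turn about tool y (units) and shift in present tool axes (units)"""
    o=get_obs(); M=RM(o["tcp_rot"]); p=np.array(o["position"])
    cur=np.degrees(np.arctan2(M[1,0],M[0,0])); d=(yaw-cur+180)%360-180
    v=np.r_[xy,z]-p
    Rn=R.from_euler("z",d,degrees=True).as_matrix()@M
    tilt=np.degrees(np.arccos(-M[2,1]))
    print("t",o["clock"],"pos",p.round(1),"yaw",cur.round(2),"tilt",tilt.round(2),"F",np.round(o["contact_force"],1),"op",np.round(o["opening"],1))
    print(" turn wy",round(-d/6,2)," shift now-axes",(M.T@v/50).round(3)," after-turn axes",(Rn.T@v/50).round(3), "norm mm",np.linalg.norm(v).round(0))
E
python3 - <<'E'
from h import *
print(fx(0,32)); go(fx(0,32),120,98.3); go(fx(0,32),72,98.3)
E
```

```text
[561.18060157  60.26482525]
t 2.5 pos [592.9  31.7 244.8] yaw 97.04 tilt 0.06 F [ 0.2 -1.  -0.4] op 85.5
 turn wy -0.21  shift now-axes [0.644 2.496 0.558]  after-turn axes [0.657 2.496 0.544] norm mm 132.0
t 2.5 pos [592.9  31.7 244.8] yaw 97.04 tilt 0.06 F [ 0.2 -1.  -0.4] op 85.5
 turn wy -0.21  shift now-axes [0.645 3.456 0.557]  after-turn axes [0.657 3.456 0.543] norm mm 178.0
```

Request:
{"method": "drive_tool", "body": {
  "targets": [
    [55,[0.22,0.6,0.18],[0,-0.21,0]],
    [55,[0.22,0.85,0.18],[0,0,0]],
    [55,[0.22,0.85,0.18],[0,0,0]],
    [55,[0,0.2,0],[0,0,0]],
    [55,[0,0,0],[0,0,0]]
  ]
}}

```text
clock: 3.0
position: [560.9, 58.9, 119.4]
tcp_rot: [0.463, -0.463, -0.533, 0.536]
contact_force: [-0.4, -0.4, 0.5]
opening: 46.9
```

```bash
python3 - <<'E'
from h import *
go(fx(0,32),72,98.3)
c=cam("wrist"); cv2.imwrite("pics/wj.png",c["img"])
E
```

```text
t 3.0 pos [560.9  58.9 119.4] yaw 98.2 tilt 0.18 F [-0.4 -0.4  0.5] op 46.9
 turn wy -0.02  shift now-axes [ 0.027  0.948 -0.012]  after-turn axes [ 0.027  0.948 -0.012] norm mm 47.0
```

View pics/wj.png

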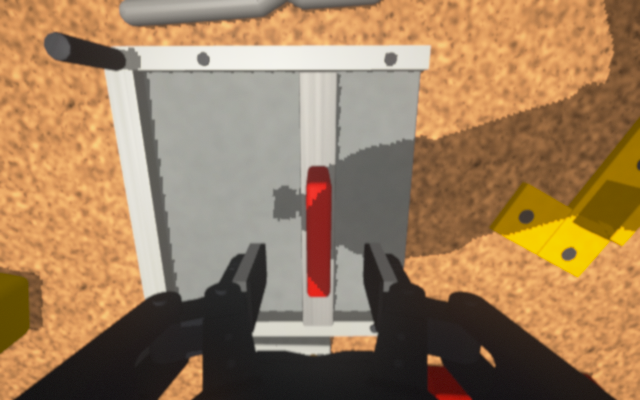

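Request:
{"method": "drive_tool", "body": {
  "targets": [
    [55,[0,0.5,0],[0,0,0]],
    [55,[0,0.45,0],[0,0,0]],
    [8,[0,0,0],[0,0,0]],
    [8,[0,0,0],[0,0,0]],
    [8,[0,0,0],[0,0,0]]
  ],
  "force": 30
}}

```text
clock: 3.55
position: [563.2, 60.5, 74.9]
tcp_rot: [-0.462, 0.463, 0.536, -0.534]
contact_force: [0.6, -2.4, 1.7]
opening: 13.3
```

Request:
{"method": "drive_tool", "body": {
  "targets": [
    [8,[0,0,0],[0,0,0]],
    [8,[0,0,0],[0,0,0]],
    [8,[0,0,0],[0,0,0]]
  ]
}}

```text
clock: 3.85
position: [563.1, 60.6, 74.9]
tcp_rot: [-0.462, 0.463, 0.536, -0.534]
contact_force: [1.3, -2.3, 6.7]
opening: 13.6
```

Request:
{"method": "drive_tool", "body": {
  "targets": [
    [8,[0.1,0,0],[0,0,0]],
    [8,[0.2,0,0],[0,0,0]],
    [8,[0.2,0,0],[0,0,0]],
    [8,[0.2,0,0],[0,0,0]],
    [8,[0.1,0,0],[0,0,0]]
  ]
}}

```text
clock: 4.35
position: [557.3, 100.8, 74.9]
tcp_rot: [-0.462, 0.463, 0.536, -0.534]
contact_force: [1.8, -3.0, 7.1]
opening: 13.5
```

```bash
python3 - <<'E'
from h import *
go(fx(0,79),75,98.3); o=get_obs(); d=np.array(o["position"])[:2]-O; print(d@ex,d@ey, o["contact_force"][:2]@ey)
E
```

```text
t 4.35 pos [557.3 100.8  74.9] yaw 98.29 tilt 0.19 F [ 1.8 -3.   7.1] op 13.5
 turn wy -0.0  shift now-axes [ 0.127 -0.002  0.039]  after-turn axes [ 0.127 -0.002  0.039] norm mm 7.0
1.9692504581405883 72.67303979116886 -3.226757196776878
```

Request:
{"method": "drive_tool", "body": {
  "targets": [
    [8,[0.06,0,0],[0,0,0]],
    [8,[0.05,0,0],[0,0,0]],
    [8,[0.03,0,0],[0,0,0]],
    [8,[0,0,0],[0,0,0]]
  ]
}}

```text
clock: 4.75
position: [556.4, 106.5, 74.9]
tcp_rot: [-0.462, 0.464, 0.535, -0.534]
contact_force: [2.4, -7.6, 7.1]
opening: 13.3
```

Request:
{"method": "drive_tool", "body": {
  "targets": [
    [8,[0.03,0,0],[0,0,0]],
    [8,[0.02,0,0],[0,0,0]],
    [8,[0,0,0],[0,0,0]]
  ]
}}

```text
clock: 5.05
position: [556.3, 106.7, 74.8]
tcp_rot: [0.461, -0.464, -0.534, 0.535]
contact_force: [9.3, -20.5, 5.1]
opening: 13.4
```

Request:
{"method": "drive_tool", "body": {
  "targets": [
    [45,[0,0,0],[0,0,0]],
    [45,[0,0,0],[0,0,0]],
    [45,[0,-0.3,0],[0,0,0]],
    [45,[0,-0.8,0],[0,0,0]],
    [45,[0,-0.9,0],[0,0,0]]
  ]
}}

```text
clock: 5.55
position: [553.4, 109.6, 173.0]
tcp_rot: [0.463, -0.462, -0.534, 0.536]
contact_force: [2.1, 1.3, 1.0]
opening: 38.7
```

```bash
python3 - <<'E'
from h import *
go(fx(0,79),75,98.3)
c=cam("wrist"); cv2.imwrite("pics/wo.png",c["img"]); np.savez("wo.npz",**c)
b=[b for b in blobs(mask(c["img"],"red"),500)]
for q in b: print(q[:3])
E
```

```text
t 5.55 pos [553.4 109.6 173. ] yaw 98.25 tilt 0.18 F [2.1 1.3 1. ] op 38.7
 turn wy -0.01  shift now-axes [-0.058  1.959 -0.017]  after-turn axes [-0.058  1.959 -0.017] norm mm 98.0
(np.int32(1414), [309.7, 207.6], [301, 164, 18, 91])
```

View pics/wo.png

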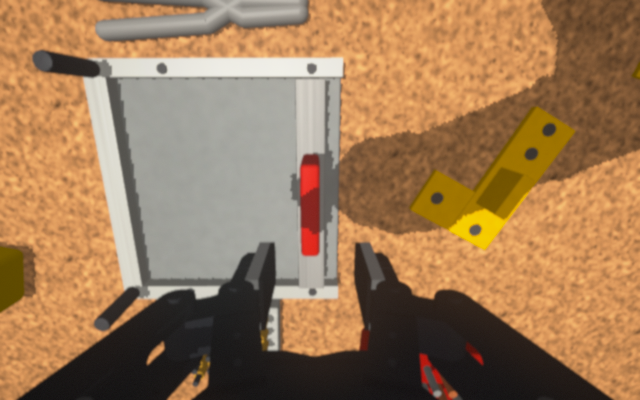

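```bash
cat >> h.py <<'E'
def plate(c,m,z,show=None):
    """outer corner / leg end / foot end from hull's minAreaRect of 3-corner triangle-ish L. returns origin,yaw"""
    ct=max(cv2.findContours(m.astype(np.uint8),cv2.RETR_EXTERNAL,cv2.CHAIN_APPROX_NONE)[0],key=cv2.contourArea)
    W=ray(c,ct[:,0],z)[:,:2].astype(np.float32)
    (ctr,sz,ang)=cv2.minAreaRect(W); bx=cv2.boxPoints((ctr,sz,ang))
    A=cv2.contourArea(W)
    # empty corner of box is one farthest from contour
    d=[np.min(np.linalg.norm(W-b,axis=1)) for b in bx]; k=int(np.argmax(d)); oc=bx[(k+2)%4]; a,b=bx[(k+1)%4],bx[(k+3)%4]
    if np.linalg.norm(a-oc)<np.linalg.norm(b-oc): a,b=b,a
    u=(a-oc)/np.linalg.norm(a-oc); w=(b-oc)/np.linalg.norm(b-oc)
    org=np.array(ctr)-11.25*u+0*w  # box centre at plate (11.5,11)
    org=np.array(ctr)-11.5*u-11*w
    print("plate len",np.linalg.norm(a-oc).round(1),"(135) wid",np.linalg.norm(b-oc).round(1),"(90) area",round(A),"(8100) hand",np.sign(u[0]*w[1]-u[1]*w[0]),"d",np.round(d,0))
    return org,np.degrees(np.arctan2(u[1],u[0]))
E
python3 - <<'E'
from h import *
c=dict(np.load("wo.npz"))
P=ray(c,[(484,250),(574,130),(412,209)],8)[:,:2]; print(P.round(0).tolist(),np.linalg.norm(P[1]-P[0]),np.linalg.norm(P[2]-P[0]))
h=cv2.cvtColor(c["img"],cv2.COLOR_BGR2HSV); print(h[150,500],h[235,480],h[190,500],h[150,400],h[190,420])
m=cv2.inRange(h,(22,150,60),(34,255,255)); m[:,:400]=0; m[260:]=0
m=cv2.morphologyEx(m,cv2.MORPH_CLOSE,np.ones((7,7)))
for b in blobs(m,800):
    print(b[:3]); print(plate(c,b[3],8))
E
```

```text
[[596.0, 288.0], [470.0, 334.0], [564.0, 206.0]] 134.0943946397531 87.57390128513198
[ 17 177 121] [ 25 255 243] [ 22 255 117] [ 14 146 124] [ 19 202 121]
(np.int32(8354), [494.2, 183.2], [411, 107, 163, 143])
plate len 133.9 (135) wid 90.8 (90) area 7952 (8100) hand 1.0 d [44.  2.  1.  2.]
(array([531.95185041, 275.27928257]), np.float32(159.35052))
```

```bash
python3 - <<'E'
from h import *
go((532,275.3),120,69.35)
E
```

```text
t 5.6 pos [557.7 110.9 182.1] yaw 98.35 tilt 0.55 F [3.5 0.5 8.5] op 38.7
 turn wy 4.83  shift now-axes [3.326 1.247 0.042]  after-turn axes [2.894 1.231 1.652] norm mm 178.0
```

Request:
{"method": "drive_tool", "body": {
  "targets": [
    [45,[0,0,0],[0,0,0]]
  ]
}}

```text
clock: 5.7
position: [556.2, 111.0, 176.5]
tcp_rot: [-0.462, 0.463, 0.537, -0.532]
contact_force: [-0.0, 0.7, -1.2]
opening: 38.5
```

```bash
python3 - <<'E'
from h import *
go((532,275.3),120,69.35)
E
```

```text
t 5.7 pos [556.2 111.  176.5] yaw 98.28 tilt 0.42 F [-0.   0.7 -1.2] op 38.5
 turn wy 4.82  shift now-axes [3.319 1.139 0.014]  after-turn axes [2.901 1.127 1.62 ] norm mm 175.0
```

Request:
{"method": "drive_tool", "body": {
  "targets": [
    [45,[0.83,0.1,0],[0,0,0]],
    [45,[0.83,0.2,0],[0,0,0]],
    [45,[0.83,0.4,0],[0,0,0]],
    [45,[0.83,0.43,0],[0,0,0]],
    [45,[0,0,0],[0,0.96,0]]
  ]
}}

```text
clock: 6.2
position: [528.3, 277.1, 112.4]
tcp_rot: [0.489, -0.488, -0.51, 0.513]
contact_force: [-1.2, -0.3, -0.2]
opening: 38.3
```

Request:
{"method": "drive_tool", "body": {
  "targets": [
    [45,[0,0,0],[0,0.97,0]],
    [45,[0,0,0],[0,0.97,0]],
    [45,[0,0,0],[0,0.96,0]],
    [45,[0,0,0],[0,0.96,0]],
    [45,[0,0,0],[0,0,0]]
  ]
}}

```text
clock: 6.7
position: [530.1, 273.9, 115.4]
tcp_rot: [0.582, -0.582, -0.401, 0.402]
contact_force: [0.1, 0.1, 0.5]
opening: 38.7
```

```bash
python3 - <<'E'
from h import *
go((532,275.3),120,69.35)
c=cam("wrist"); cv2.imwrite("pics/wy.png",c["img"]); np.savez("wy.npz",**c)
u=proj(c,[[532,275.3,43]]); print(u)
E
```

```text
t 6.7 pos [530.1 273.9 115.4] yaw 69.24 tilt 0.08 F [0.1 0.1 0.5] op 38.7
 turn wy -0.02  shift now-axes [ 0.041 -0.091 -0.026]  after-turn axes [ 0.041 -0.091 -0.026] norm mm 5.0
[[317.83454084 219.83305938]]
```

View pics/wy.png

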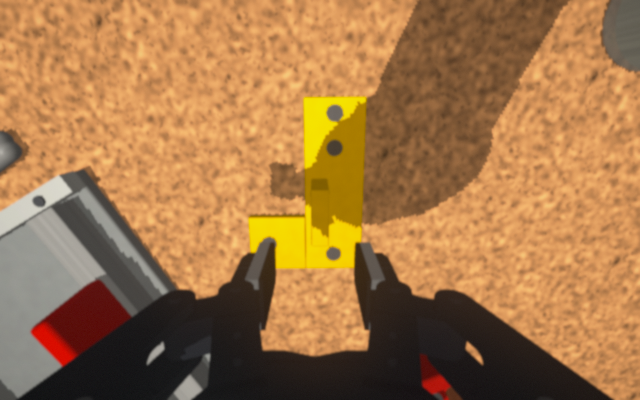

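Request:
{"method": "drive_tool", "body": {
  "targets": [
    [45,[0.04,0.5,0],[0,0,0]],
    [45,[0,0.6,0],[0,0,0]],
    [45,[0,0.45,0],[0,0,0]],
    [45,[0,0.18,0],[0,0,0]],
    [45,[0,0,0],[0,0,0]]
  ]
}}

```text
clock: 7.25
position: [530.7, 275.1, 28.4]
tcp_rot: [-0.581, 0.581, 0.402, -0.404]
contact_force: [0.3, 0.2, 0.1]
opening: 38.8
```

Request:
{"method": "drive_tool", "body": {
  "targets": [
    [5,[0,0,0],[0,0,0]],
    [5,[0,0,0],[0,0,0]],
    [5,[0,0,0],[0,0,0]],
    [5,[0,0,0],[0,0,0]],
    [5,[0,0,0],[0,0,0]]
  ],
  "force": 50
}}

```text
clock: 7.75
position: [532.2, 276.4, 31.2]
tcp_rot: [0.582, -0.581, -0.403, 0.401]
contact_force: [-0.7, -0.3, 6.5]
opening: 10.8
```

```bash
python3 - <<'E'
from h import *
go((532,275.3),29,69.35)
c=cam("wrist"); cv2.imwrite("pics/wy2.png",c["img"])
E
```

```text
t 7.75 pos [532.2 276.4  31.2] yaw 69.34 tilt 0.14 F [-0.7 -0.3  6.5] op 10.8
 turn wy -0.0  shift now-axes [-0.022  0.044 -0.004]  after-turn axes [-0.022  0.044 -0.004] norm mm 2.0
```

View pics/wy2.png

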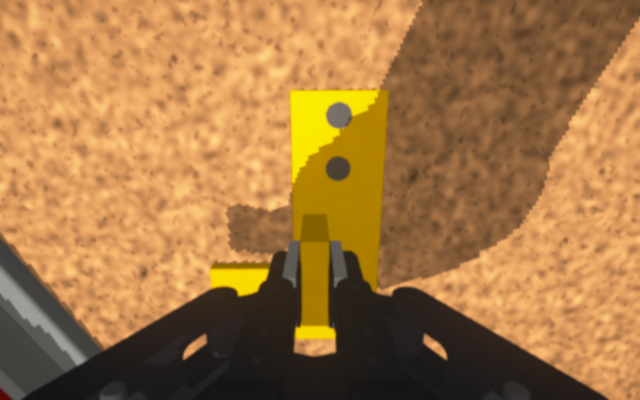

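```bash
python3 - <<'E'
from h import *
o=get_obs(); M=RM(o["tcp_rot"]); c=cam("wrist")
h=cv2.cvtColor(c["img"],cv2.COLOR_BGR2HSV)
m=cv2.inRange(h,(20,190,60),(34,255,255)); m[260:]=0; m[:,:250]=0
m=cv2.morphologyEx(m,cv2.MORPH_CLOSE,np.ones((9,9)))
cols=np.nonzero(m.any(0))[0]
print("top row",[int(np.nonzero(m[:,u])[0][0]) for u in (300,320,340,360,380)])
print("L/R",[(v,int(np.nonzero(m[v])[0][0]),int(np.nonzero(m[v])[0][-1])) for v in (100,130,160,190)])
for uv in [(340,np.nonzero(m[:,340])[0][0]),]+[(np.nonzero(m[v])[0][i],v) for v in (100,190) for i in (0,-1)]:
    w=ray(c,[uv],8)[0]-o["position"]; print(uv,(M.T@w).round(1))
E
```

```text
top row [90, 90, 90, 90, 90]
L/R [(100, 290, 387), (130, 290, 386), (160, 291, 384), (190, 292, 382)]
(340, np.int64(90)) [11.4 23.1 78.9]
(np.int64(290), 100) [-11.1  23.1  74.6]
(np.int64(387), 100) [32.8 23.2 74.6]
(np.int64(292), 190) [-11.1  23.1  32.5]
(np.int64(382), 190) [33.  23.2 32.4]
```

Request:
{"method": "drive_tool", "body": {
  "targets": [
    [5,[0,-0.2,0],[0,0,0]],
    [5,[0,-0.6,0],[0,0,0]],
    [5,[0,-0.8,0],[0,0,0]],
    [5,[0,-0.6,0],[0,0,0]],
    [5,[0,-0.2,0],[0,-0.5,0]]
  ]
}}

```text
clock: 8.35
position: [532.5, 276.5, 154.1]
tcp_rot: [0.571, -0.571, -0.419, 0.416]
contact_force: [0.2, 1.2, -2.2]
opening: 11.5
```

```bash
python3 - <<'E'
from h import *
go(fx(34.75,-26.5),140,98.3)
E
```

```text
t 8.35 pos [532.5 276.5 154.1] yaw 72.35 tilt 0.29 F [ 0.2  1.2 -2.2] op 11.5
 turn wy -4.33  shift now-axes [-4.695  0.27  -2.994]  after-turn axes [-5.532  0.26  -0.638] norm mm 279.0
```

Request:
{"method": "drive_tool", "body": {
  "targets": [
    [5,[0,0,0],[0,-0.8,0]],
    [5,[0,0,0],[0,-0.9,0]],
    [5,[0,0,0],[0,-0.9,0]],
    [5,[0,0,0],[0,-0.9,0]],
    [5,[0,0,0],[0,-0.83,0]]
  ]
}}

```text
clock: 8.85
position: [530.9, 275.2, 150.1]
tcp_rot: [0.462, -0.461, -0.535, 0.536]
contact_force: [0.5, 0.6, -3.2]
opening: 10.8
```

Request:
{"method": "drive_tool", "body": {
  "targets": [
    [5,[-0.3,0,-0.06],[0,0,0]],
    [5,[-0.8,0,-0.1],[0,0,0]],
    [5,[-0.8,0,-0.1],[0,0,0]],
    [5,[-0.8,0,-0.1],[0,0,0]],
    [5,[-0.8,0,-0.1],[0,0,0]]
  ]
}}

```text
clock: 9.35
position: [579.2, 103.6, 150.1]
tcp_rot: [0.463, -0.463, -0.534, 0.535]
contact_force: [1.0, 0.2, -1.1]
opening: 10.9
```

Request:
{"method": "drive_tool", "body": {
  "targets": [
    [5,[-0.8,0,-0.1],[0,0,0]],
    [5,[-0.8,0,-0.08],[0,0,0]],
    [5,[-0.33,0,0],[0,0,0]],
    [5,[-0.1,0,0],[0,0,0]],
    [5,[0,0,0],[0,0,0]]
  ]
}}

```text
clock: 9.85
position: [602.6, 5.8, 149.8]
tcp_rot: [0.463, -0.463, -0.534, 0.534]
contact_force: [1.0, 0.0, -2.0]
opening: 10.8
```

```bash
python3 - <<'E'
from h import *
go(fx(34.75,-26.5),70,98.3)
c=cam("wrist"); cv2.imwrite("pics/wp.png",c["img"])
E
```

```text
t 9.85 pos [602.6   5.8 149.8] yaw 98.15 tilt 0.02 F [ 1.  0. -2.] op 10.8
 turn wy -0.03  shift now-axes [ 0.027  1.596 -0.033]  after-turn axes [ 0.027  1.596 -0.033] norm mm 80.0
```

View pics/wp.png

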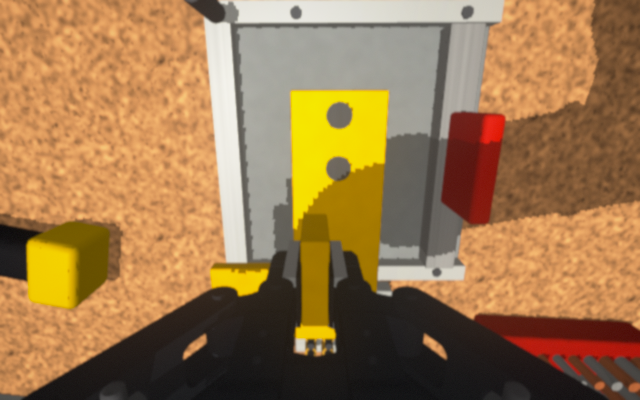

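Request:
{"method": "drive_tool", "body": {
  "targets": [
    [5,[0.03,0.4,-0.03],[0,-0.03,0]],
    [5,[0,0.6,0],[0,0,0]],
    [5,[0,0.5,0],[0,0,0]],
    [5,[0,0.1,0],[0,0,0]],
    [5,[0,0,0],[0,0,0]]
  ]
}}

```text
clock: 10.4
position: [603.8, 9.2, 69.4]
tcp_rot: [0.462, -0.461, -0.535, 0.536]
contact_force: [0.8, -0.1, -1.2]
opening: 11.4
```

```bash
python3 - <<'E'
from h import *
go(fx(34.75,-26.5),45,98.3)
c=cam("wrist"); cv2.imwrite("pics/wp2.png",c["img"])
E
```

```text
t 10.4 pos [603.8   9.2  69.4] yaw 98.54 tilt 0.1 F [ 0.8 -0.1 -1.2] op 11.4
 turn wy 0.04  shift now-axes [-0.036  0.487  0.001]  after-turn axes [-0.036  0.487  0.   ] norm mm 24.0
```

View pics/wp2.png

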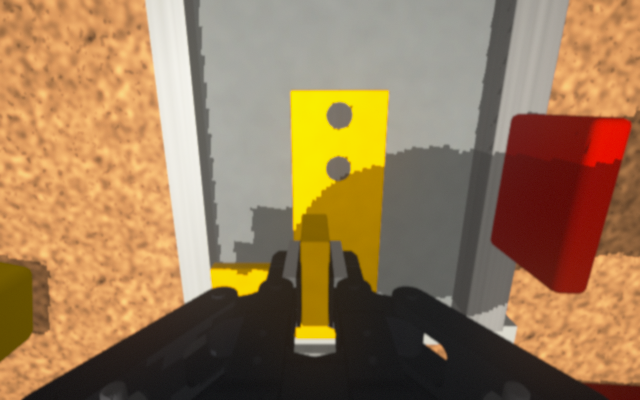

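Request:
{"method": "drive_tool", "body": {
  "targets": [
    [5,[-0.03,0.2,0],[0,0.04,0]],
    [5,[0,0.2,0],[0,0,0]],
    [5,[0,0.06,0],[0,0,0]],
    [5,[0,0.02,0],[0,0,0]],
    [5,[0,0,0],[0,0,0]]
  ]
}}

```text
clock: 10.95
position: [604.5, 6.8, 45.7]
tcp_rot: [0.463, -0.463, -0.535, 0.535]
contact_force: [-0.2, -0.1, -2.4]
opening: 11.0
```

Request:
{"method": "drive_tool", "body": {
  "targets": [
    [5,[0,0.04,0],[0,0,0]],
    [5,[0,0.02,0],[0,0,0]]
  ]
}}

```text
clock: 11.15
position: [604.6, 6.9, 43.2]
tcp_rot: [-0.463, 0.463, 0.535, -0.534]
contact_force: [-3.9, 1.4, 10.0]
opening: 11.1
```

```bash
python3 - <<'E'
from h import *
go(fx(34.75,-26.5),43,98.3)
E
```

```text
t 11.15 pos [604.6   6.9  43.2] yaw 98.23 tilt 0.03 F [-3.9  1.4 10. ] op 11.1
 turn wy -0.01  shift now-axes [0.012 0.004 0.011]  after-turn axes [0.012 0.004 0.011] norm mm 1.0
```

Request:
{"method": "drive_tool", "body": {
  "targets": [
    [38,[0,0,0],[0,0,0]],
    [38,[0,0,0],[0,0,0]],
    [38,[0,-0.1,0],[0,0,0]],
    [38,[0,-0.4,0],[0,0,0]],
    [38,[0,-0.8,0],[0,0,0]]
  ]
}}

```text
clock: 11.65
position: [602.5, 6.4, 106.0]
tcp_rot: [0.464, -0.462, -0.533, 0.536]
contact_force: [1.0, 1.2, 0.5]
opening: 32.3
```

Request:
{"method": "drive_tool", "body": {
  "targets": [
    [38,[0,-0.9,0],[0,0,0]],
    [38,[0,-0.6,0.3],[0,0,0]],
    [38,[0,-0.2,0.2],[0,0,0]],
    [38,[0,0,0],[0,0,0]],
    [38,[0,0,0],[0,0,0]]
  ]
}}

```text
clock: 12.15
position: [579.3, 3.3, 192.3]
tcp_rot: [-0.463, 0.463, 0.535, -0.535]
contact_force: [0.5, -0.2, -0.7]
opening: 32.6
```

```bash
python3 - <<'E'
from h import *
go((519.7,-336.6),150,150.5)
c=cam("wrist"); cv2.imwrite("pics/wq.png",c["img"]); np.savez("wq.npz",**c)
h=cv2.cvtColor(c["img"],cv2.COLOR_BGR2HSV)
m=cv2.inRange(h,(20,190,60),(34,255,255)); m=cv2.morphologyEx(m,cv2.MORPH_CLOSE,np.ones((9,9)))
for b in blobs(m,800): print(b[:3])
E
```

```text
t 12.15 pos [579.3   3.3 192.3] yaw 98.22 tilt 0.02 F [ 0.5 -0.2 -0.7] op 32.6
 turn wy -8.71  shift now-axes [-6.558  0.845  2.153]  after-turn axes [-2.31   0.847  6.504] norm mm 348.0
(np.int32(7217), [317.4, 200.4], [259, 126, 92, 132])
(np.int32(4059), [101.8, 264.0], [70, 228, 67, 75])
```

View pics/wq.png

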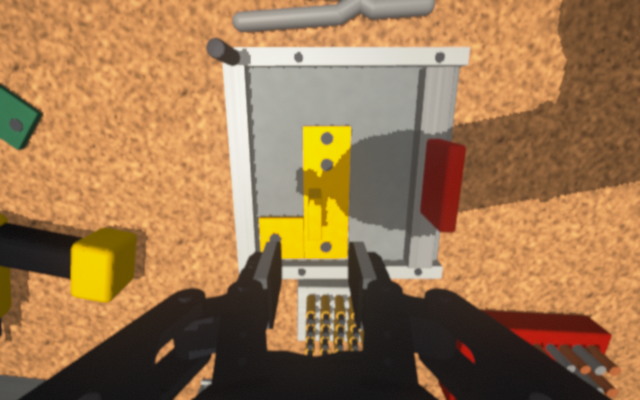

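```bash
python3 - <<'E'
from h import *
c=dict(np.load("wq.npz"))
h=cv2.cvtColor(c["img"],cv2.COLOR_BGR2HSV)
m=cv2.inRange(h,(20,190,60),(34,255,255)); m=cv2.morphologyEx(m,cv2.MORPH_CLOSE,np.ones((9,9)))
b=[b for b in blobs(m,800) if b[1][0]>200][0]
o,y=plate(c,b[3],20); d=o-O; print("yellow in fixture",d@ex,d@ey,"yaw rel",y-YAW)
# fence inner top edge & cheek
P=proj(c,[np.r_[fx(x,-87),26] for x in (-80,0)]); print("fence inner edge pred px",P.round(1))
P=proj(c,[np.r_[fx(-96,y),26] for y in (-60,50)]); print("x- cheek inner edge px",P.round(1))
for v in (80,150,190): print(v,h[v,228:262,2].tolist())
print(h[50:75,330,2].tolist())
E
```

```text
plate len 132.8 (135) wid 89.5 (90) area 7268 (8100) hand 1.0 d [ 2. 45.  7.  1.]
yellow in fixture 34.214211348564206 -26.97570828111509 yaw rel -180.1438
fence inner edge pred px [[245.   83.9]
 [250.5 174.2]]
x- cheek inner edge px [[275.4  63.9]
 [404.1  63.6]]
80 [240, 240, 238, 237, 237, 238, 240, 242, 243, 242, 241, 241, 242, 242, 242, 236, 207, 145, 104, 98, 101, 108, 131, 161, 175, 177, 177, 176, 176, 175, 175, 175, 174, 174]
150 [225, 231, 236, 239, 240, 241, 239, 238, 237, 237, 239, 239, 240, 240, 240, 240, 240, 240, 241, 239, 224, 164, 110, 100, 103, 110, 127, 151, 168, 172, 173, 174, 174, 173]
190 [223, 214, 214, 219, 226, 231, 234, 235, 236, 235, 234, 233, 234, 234, 233, 232, 233, 233, 234, 234, 234, 232, 222, 179, 126, 102, 104, 115, 131, 147, 161, 167, 166, 168]
[234, 234, 234, 234, 234, 235, 234, 235, 235, 235, 235, 235, 235, 231, 216, 171, 130, 127, 150, 165, 170, 171, 171, 170, 171]
```

Request:
{"method": "drive_tool", "body": {
  "targets": [
    [38,[-0.5,0,0.17],[0,0,0]],
    [38,[-0.82,0,0.27],[0,0,0]],
    [38,[-0.82,0,0.27],[0,0,0]],
    [38,[-0.82,0,0.27],[0,0,0]],
    [38,[-0.82,0,0.27],[0,0,0]]
  ]
}}

```text
clock: 12.7
position: [544.2, -194.2, 190.9]
tcp_rot: [0.464, -0.462, -0.534, 0.535]
contact_force: [0.4, -0.3, 0.5]
opening: 32.5
```

Request:
{"method": "drive_tool", "body": {
  "targets": [
    [38,[-0.82,0,0.27],[0,0,0]],
    [38,[-0.82,0,0.27],[0,0,0]],
    [38,[-0.82,0,0.27],[0,0,0]],
    [38,[-0.3,0,0.09],[0,-0.8,0]],
    [38,[0,0,0],[0,-0.95,0]]
  ]
}}

```text
clock: 13.2
position: [518.9, -338.1, 190.1]
tcp_rot: [0.413, -0.411, -0.574, 0.575]
contact_force: [-0.7, 0.8, -0.9]
opening: 32.7
```

Request:
{"method": "drive_tool", "body": {
  "targets": [
    [38,[0,0,0],[0,-0.98,0]],
    [38,[0,0,0],[0,-0.98,0]],
    [38,[0,0,0],[0,-0.98,0]],
    [38,[0,0,0],[0,-0.98,0]],
    [38,[0,0,0],[0,-0.98,0]]
  ]
}}

```text
clock: 13.7
position: [519.8, -335.7, 190.5]
tcp_rot: [0.253, -0.25, -0.661, 0.661]
contact_force: [-0.6, -1.0, -0.6]
opening: 32.1
```

Request:
{"method": "drive_tool", "body": {
  "targets": [
    [38,[0,0.2,0],[0,-0.98,0]],
    [38,[0,0.4,0],[0,-0.98,0]],
    [38,[0,0.3,0],[0,0,0]],
    [38,[0,0,0],[0,0,0]]
  ]
}}

```text
clock: 14.1
position: [518.4, -335.0, 143.6]
tcp_rot: [-0.186, 0.181, 0.683, -0.683]
contact_force: [-1.1, -0.3, -1.3]
opening: 32.5
```

```bash
python3 - <<'E'
from h import *
go((519.7,-336.6),110,150.5)
print(np.round(get_obs()["joint_pos"],2))
c=cam("wrist"); cv2.imwrite("pics/wg3.png",c["img"]); np.savez("wg3.npz",**c)
h=cv2.cvtColor(c["img"],cv2.COLOR_BGR2HSV)
m=cv2.inRange(h,(55,60,20),(90,255,255)); m=cv2.morphologyEx(m,cv2.MORPH_CLOSE,np.ones((11,11)))
for b in blobs(m,2000):
    print(b[:3],plate(c,b[3],8))
print(proj(c,[[519.7,-336.6,43]]))
E
```

```text
t 14.1 pos [ 518.4 -335.   143.6] yaw 149.85 tilt 0.41 F [-1.1 -0.3 -1.3] op 32.5
 turn wy -0.11  shift now-axes [-0.043  0.671  0.013]  after-turn axes [-0.043  0.671  0.013] norm mm 34.0
[-0.26  0.35 -0.25 -0.   -0.98 -0.27]
plate len 131.7 (135) wid 87.6 (90) area 7074 (8100) hand 1.0 d [ 1.  1. 10. 46.]
(np.int32(9762), [308.7, 181.0], [266, 125, 108, 147]) (array([ 522.19685507, -339.77335501]), np.float32(59.759373))
[[310.65111818 204.0585784 ]]
```

View pics/wg3.png

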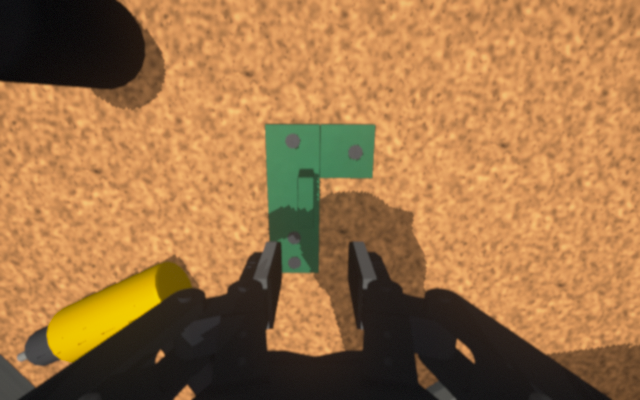

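```bash
python3 - <<'E'
from h import *
go((521.5,-338.6),110,150)
o=get_obs();M=RM(o["tcp_rot"])
c=cam("wrist"); np.savez("wg3.npz",**c)
h=cv2.cvtColor(c["img"],cv2.COLOR_BGR2HSV)
m=cv2.inRange(h,(40,50,20),(90,255,255)); m=cv2.morphologyEx(m,cv2.MORPH_CLOSE,np.ones((11,11)))
b=max(blobs(m,2000),key=lambda b:b[0]); print(b[:3],plate(c,b[3],8))
mm=b[3]
pts=[("top",(300,np.nonzero(mm[:,300])[0][0]-.5)),("top",(360,np.nonzero(mm[:,360])[0][0]-.5)),("bot",(295,np.nonzero(mm[:,295])[0][-1]+.5)),("L",(np.nonzero(mm[140])[0][0]-.5,140)),("L",(np.nonzero(mm[220])[0][0]-.5,220)),("R",(np.nonzero(mm[150])[0][-1]+.5,150)),("legR",(np.nonzero(mm[220])[0][-1]+.5,220))]
for n,uv in pts: print(n,uv,(M.T@(ray(c,[uv],8)[0]-o["position"])).round(1)[[0,2]])
cv2.imwrite("pics/wg4.png",cv2.resize(c["img"][110:290,250:390],None,fx=4,fy=3.3,interpolation=2))
E
```

```text
t 14.15 pos [ 519.2 -335.5  145.3] yaw 149.86 tilt 0.28 F [ 0.1 -0.6  0.4] op 32.1
 turn wy -0.02  shift now-axes [-0.074  0.706  0.03 ]  after-turn axes [-0.074  0.706  0.03 ] norm mm 36.0
plate len 132.3 (135) wid 88.4 (90) area 7317 (8100) hand 1.0 d [ 1.  1.  8. 46.]
(np.int32(9959), [309.9, 181.1], [267, 124, 109, 147]) (array([ 522.12909269, -340.17799616]), np.float32(59.626263))
top (300, np.float64(123.5)) [-11.4  57.4]
top (360, np.float64(124.5)) [37.3 56.6]
bot (295, np.float64(270.5)) [-17.9 -75.7]
L (np.float64(267.5), 140) [-38.3  44.2]
L (np.float64(270.5), 220) [-38.7 -25.7]
R (np.float64(374.5), 150) [50.2 35.9]
legR (np.float64(319.5), 220) [  4.7 -25.8]
```

View pics/wg4.png

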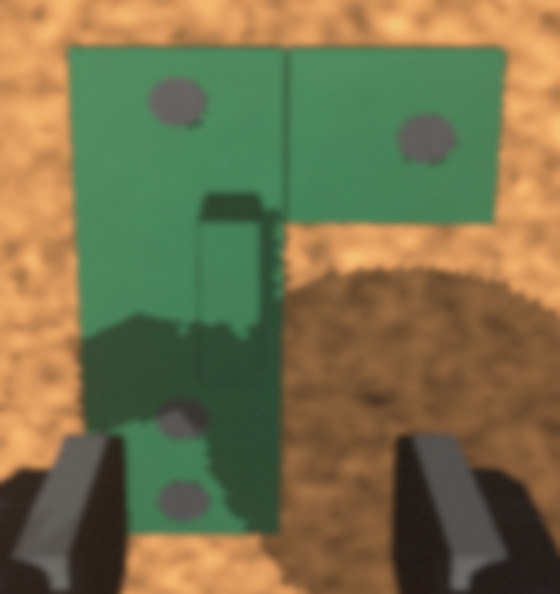

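Request:
{"method": "drive_tool", "body": {
  "targets": [
    [38,[-0.1,0.4,0.04],[0,0,0]],
    [38,[0,0.6,0],[0,0,0]],
    [38,[0,0.2,0],[0,0,0]],
    [38,[0,0,0],[0,0,0]]
  ]
}}

```text
clock: 14.6
position: [522.7, -339.8, 86.7]
tcp_rot: [0.185, -0.183, -0.683, 0.683]
contact_force: [1.2, -0.1, 0.1]
opening: 32.5
```

```bash
python3 - <<'E'
from h import *
go((522.,-340),29,149.7)
c=cam("wrist"); cv2.imwrite("pics/wg5.png",c["img"])
o=get_obs();M=RM(o["tcp_rot"]);p=o["position"]
print("lug expected px if centred (tool x -6,+6 at z43, z +-20)",proj(c,[p+M@np.array([a,p[2]-43,b]) for a,b in ((-6,20),(6,20),(-6,-20),(6,-20))]).round(0).tolist())
E
```

```text
t 14.6 pos [ 522.7 -339.8   86.7] yaw 149.88 tilt 0.17 F [ 1.2 -0.1  0.1] op 32.5
 turn wy 0.03  shift now-axes [0.007 1.154 0.01 ]  after-turn axes [0.006 1.154 0.01 ] norm mm 58.0
lug expected px if centred (tool x -6,+6 at z43, z +-20) [[302.0, 202.0], [323.0, 202.0], [303.0, 266.0], [323.0, 266.0]]
```

View pics/wg5.png

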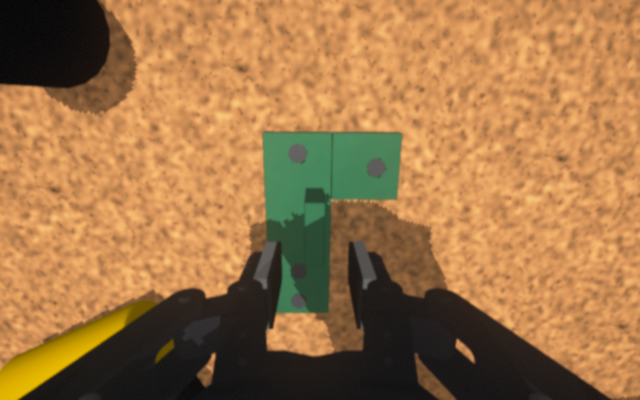

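Request:
{"method": "drive_tool", "body": {
  "targets": [
    [38,[0.02,0.4,0.01],[0,0,0]],
    [38,[0,0.5,0],[0,0,0]],
    [38,[0,0.22,0],[0,0,0]],
    [38,[0,0.02,0],[0,0,0]],
    [38,[0,0,0],[0,0,0]]
  ]
}}

```text
clock: 15.15
position: [523.0, -340.2, 31.9]
tcp_rot: [0.183, -0.184, -0.683, 0.683]
contact_force: [0.8, -0.1, 0.1]
opening: 32.5
```

Request:
{"method": "drive_tool", "body": {
  "targets": [
    [5,[0,0,0],[0,0,0]],
    [5,[0,0,0],[0,0,0]],
    [5,[0,0,0],[0,0,0]],
    [5,[0,0,0],[0,0,0]],
    [5,[0,0,0],[0,0,0]]
  ],
  "force": 50
}}

```text
clock: 15.65
position: [523.2, -340.2, 32.3]
tcp_rot: [0.183, -0.184, -0.683, 0.683]
contact_force: [-0.3, -0.2, 6.7]
opening: 11.3
```

```bash
python3 - <<'E'
from h import *
go((522.,-340),29,149.7)
o=get_obs(); M=RM(o["tcp_rot"]); c=cam("wrist"); cv2.imwrite("pics/wg6.png",c["img"])
h=cv2.cvtColor(c["img"],cv2.COLOR_BGR2HSV)
m=cv2.inRange(h,(40,50,20),(90,255,255)); m=cv2.morphologyEx(m,cv2.MORPH_CLOSE,np.ones((11,11)))
b=max(blobs(m,2000),key=lambda b:b[0]); mm=b[3]; print(b[:3])
v0=b[2][1]
pts=[("top",(u,np.nonzero(mm[:,u])[0][0]-.5)) for u in (270,300,360,400)]+[("L",(np.nonzero(mm[v])[0][0]-.5,v)) for v in (v0+15,v0+60,v0+100)]+[("R",(np.nonzero(mm[v])[0][-1]+.5,v)) for v in (v0+15,v0+40,v0+60,v0+100)]
for n,uv in pts: print(n,uv,(M.T@(ray(c,[uv],8)[0]-o["position"])).round(1))
E
```

```text
t 15.65 pos [ 523.2 -340.2   32.3] yaw 149.91 tilt 0.14 F [-0.3 -0.2  6.7] op 11.3
 turn wy 0.03  shift now-axes [0.024 0.066 0.008]  after-turn axes [0.024 0.066 0.008] norm mm 4.0
(np.int32(20537), [327.6, 211.5], [246, 142, 186, 216])
top (270, np.float64(141.5)) [-20.8  24.3  55.7]
top (300, np.float64(141.5)) [-6.6 24.3 55.7]
top (360, np.float64(141.5)) [21.8 24.2 55.7]
top (400, np.float64(141.5)) [40.7 24.2 55.7]
L (np.float64(246.5), 157) [-32.4  24.4  48.4]
L (np.float64(248.5), 202) [-32.8  24.4  25.8]
L (np.float64(250.5), 242) [-33.1  24.4   4. ]
R (np.float64(430.5), 157) [55.9 24.2 48.3]
R (np.float64(427.5), 182) [55.7 24.2 36. ]
R (np.float64(425.5), 202) [55.7 24.2 25.7]
R (np.float64(330.5), 242) [ 8.5 24.3  4. ]
```

View pics/wg6.png

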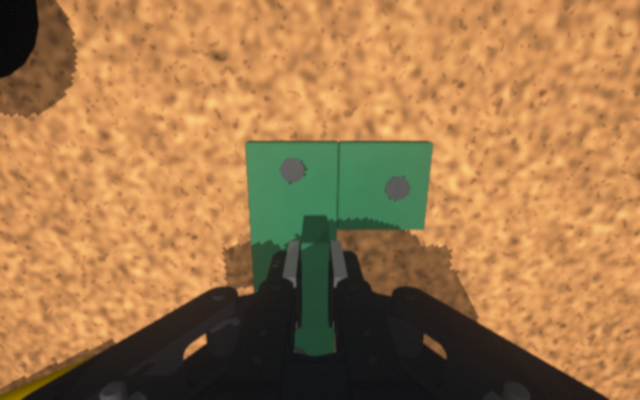

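Request:
{"method": "drive_tool", "body": {
  "targets": [
    [5,[0,-0.2,0],[0,0,0]],
    [5,[0,-0.6,0],[0,0,0]],
    [5,[0,-0.8,0],[0,0,0]],
    [5,[0,-0.6,0],[0,0,0]],
    [5,[0,-0.2,0],[0,0.5,0]]
  ]
}}

```text
clock: 16.2
position: [523.7, -340.5, 155.4]
tcp_rot: [0.2, -0.203, -0.678, 0.678]
contact_force: [-0.2, 0.1, -1.7]
opening: 11.1
```

Request:
{"method": "drive_tool", "body": {
  "targets": [
    [5,[0,0,0],[0,0.9,0]],
    [5,[0,0,0],[0,0.95,0]],
    [5,[0,0,0],[0,0.95,0]],
    [5,[0,0,0],[0,0.95,0]],
    [5,[0,0,0],[0,0.95,0]]
  ]
}}

```text
clock: 16.7
position: [521.9, -339.7, 151.2]
tcp_rot: [-0.362, 0.362, 0.608, -0.607]
contact_force: [-0.7, 0.6, -1.6]
opening: 11.1
```

Request:
{"method": "drive_tool", "body": {
  "targets": [
    [5,[0,0,0],[0,0.95,0]],
    [5,[0,0,0],[0,0.95,0]],
    [5,[0,0,0],[0,0.95,0]],
    [5,[0,0,0],[0,0.55,0]],
    [5,[0,0,0],[0,0,0]]
  ]
}}

```text
clock: 17.2
position: [522.0, -339.7, 151.1]
tcp_rot: [-0.463, 0.463, 0.535, -0.535]
contact_force: [0.0, -0.1, -1.7]
opening: 11.7
```

```bash
python3 - <<'E'
from h import *
go(fx(-35,-51),150,98.3)
E
```

```text
t 17.2 pos [ 522.  -339.7  151.1] yaw 98.23 tilt 0.02 F [ 0.  -0.1 -1.7] op 11.7
 turn wy -0.01  shift now-axes [ 6.144  0.024 -1.224]  after-turn axes [ 6.143  0.024 -1.231] norm mm 313.0
```

Request:
{"method": "drive_tool", "body": {
  "targets": [
    [5,[0.3,0,-0.06],[0,0,0]],
    [5,[0.8,0,-0.16],[0,0,0]],
    [5,[0.8,0,-0.16],[0,0,0]],
    [5,[0.8,0,-0.16],[0,0,0]],
    [5,[0.8,0,-0.16],[0,0,0]]
  ]
}}

```text
clock: 17.7
position: [531.2, -159.6, 151.1]
tcp_rot: [-0.462, 0.462, 0.535, -0.535]
contact_force: [1.5, 0.6, -2.6]
opening: 11.1
```

Request:
{"method": "drive_tool", "body": {
  "targets": [
    [5,[0.8,0,-0.16],[0,0,0]],
    [5,[0.8,0,-0.16],[0,0,0]],
    [5,[0.7,0,-0.15],[0,0,0]],
    [5,[0.34,0,-0.06],[0,0,0]],
    [5,[0,0,0],[0,0,0]]
  ]
}}

```text
clock: 18.2
position: [538.8, -24.5, 151.2]
tcp_rot: [-0.461, 0.461, 0.536, -0.536]
contact_force: [0.0, 0.2, -2.8]
opening: 11.1
```

Request:
{"method": "drive_tool", "body": {
  "targets": [
    [5,[0,0.4,0],[0,0,0]],
    [5,[0,0.6,0],[0,0,0]],
    [5,[0,0.5,0],[0,0,0]],
    [5,[0,0.1,0],[0,0,0]],
    [5,[0,0,0],[0,0,0]]
  ]
}}

```text
clock: 18.7
position: [538.4, -27.7, 70.5]
tcp_rot: [0.463, -0.462, -0.534, 0.536]
contact_force: [0.1, 0.4, -0.2]
opening: 11.3
```

```bash
python3 - <<'E'
from h import *
go(fx(-35,-51),44,98.3)
c=cam("wrist"); cv2.imwrite("pics/wr.png",c["img"])
E
```

```text
t 18.7 pos [538.4 -27.7  70.5] yaw 98.31 tilt 0.11 F [ 0.1  0.4 -0.2] op 11.3
 turn wy 0.0  shift now-axes [ 0.014  0.529 -0.007]  after-turn axes [ 0.014  0.529 -0.007] norm mm 26.0
```

View pics/wr.png

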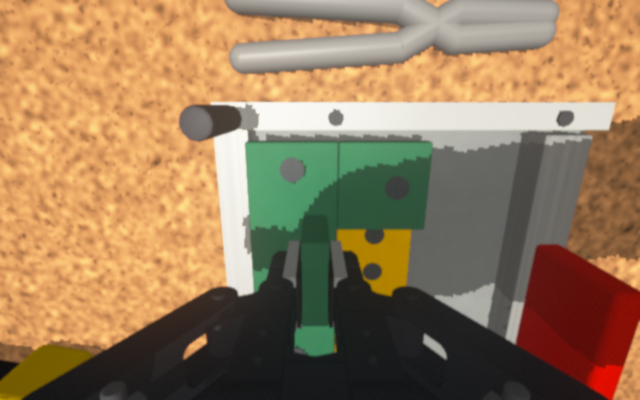

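Request:
{"method": "drive_tool", "body": {
  "targets": [
    [5,[0.01,0.15,0],[0,0,0]],
    [5,[0,0.15,0],[0,0,0]],
    [5,[0,0.1,0],[0,0,0]],
    [5,[0,0.06,0],[0,0,0]],
    [5,[0,0,0],[0,0,0]]
  ]
}}

```text
clock: 19.25
position: [538.6, -26.8, 47.3]
tcp_rot: [0.463, -0.462, -0.535, 0.535]
contact_force: [-0.2, 1.1, -1.7]
opening: 11.1
```

```bash
python3 - <<'E'
from h import *
go(fx(-35,-51),44,98.3)
c=cam("wrist"); cv2.imwrite("pics/ws.png",c["img"])
E
```

```text
t 19.25 pos [538.6 -26.8  47.3] yaw 98.29 tilt 0.05 F [-0.2  1.1 -1.7] op 11.1
 turn wy -0.0  shift now-axes [-0.003  0.066  0.001]  after-turn axes [-0.003  0.066  0.001] norm mm 3.0
```

View pics/ws.png

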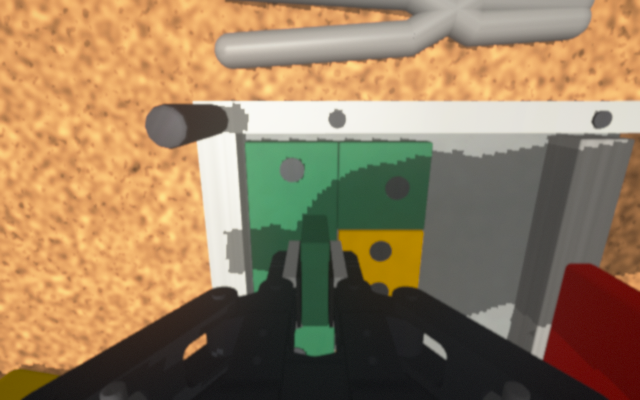

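Request:
{"method": "drive_tool", "body": {
  "targets": [
    [5,[0,0.06,0],[0,0,0]],
    [5,[0,0.02,0],[0,0,0]],
    [5,[0,0,0],[0,0,0]]
  ]
}}

```text
clock: 19.6
position: [539.1, -26.6, 44.3]
tcp_rot: [-0.462, 0.463, 0.535, -0.535]
contact_force: [-1.2, 1.1, 3.8]
opening: 10.9
```

Request:
{"method": "drive_tool", "body": {
  "targets": [
    [34,[0,0,0],[0,0,0]],
    [34,[0,0,0],[0,0,0]],
    [34,[0,-0.1,0],[0,0,0]],
    [34,[0,-0.4,0],[0,0,0]],
    [34,[0,-0.8,0],[0,0,0]]
  ]
}}

```text
clock: 20.1
position: [536.9, -27.2, 107.3]
tcp_rot: [0.464, -0.461, -0.533, 0.536]
contact_force: [1.0, 0.2, 0.7]
opening: 29.2
```

Request:
{"method": "drive_tool", "body": {
  "targets": [
    [34,[0,-0.8,-0.4],[0,0,0]],
    [34,[0.4,-0.6,-0.6],[0,0,0]],
    [34,[0.4,-0.2,-0.2],[0,0,0]],
    [34,[0,0,0],[0,0,0]],
    [34,[0,0,0],[0,0,0]]
  ]
}}

```text
clock: 20.6
position: [592.2, 21.8, 188.8]
tcp_rot: [-0.462, 0.462, 0.535, -0.535]
contact_force: [-0.3, -0.2, 0.1]
opening: 29.1
```

```bash
python3 - <<'E'
from h import *
go(fx(0,100),150,98.3)
c=cam("wrist"); cv2.imwrite("pics/wt.png",c["img"]); np.savez("wt.npz",**c)
E
```

```text
t 20.6 pos [592.2  21.8 188.8] yaw 98.33 tilt 0.02 F [-0.3 -0.2  0.1] op 29.1
 turn wy 0.0  shift now-axes [2.21  0.777 0.501]  after-turn axes [2.21  0.777 0.502] norm mm 120.0
```

View pics/wt.png

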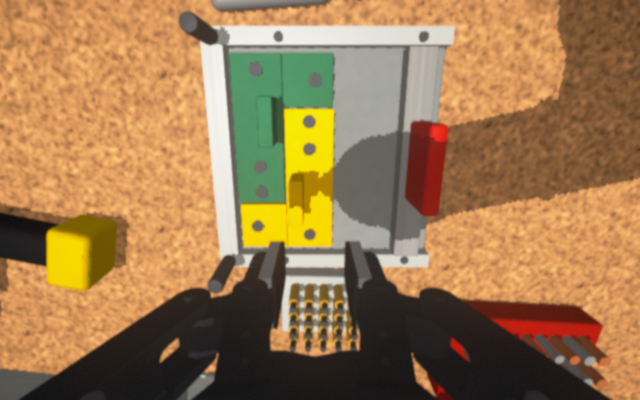

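```bash
python3 - <<'E'
from h import *
go(fx(0,79),120,98.3)
E
```

```text
t 20.65 pos [591.7  21.3 188.4] yaw 98.3 tilt 0.06 F [-0.4 -0.1 -0.3] op 29.3
 turn wy -0.0  shift now-axes [1.799 1.368 0.49 ]  after-turn axes [1.8   1.368 0.49 ] norm mm 116.0
```

Request:
{"method": "drive_tool", "body": {
  "targets": [
    [55,[0.5,0.1,0.2],[0,0,0]],
    [55,[0.7,0.3,0.2],[0,0,0]],
    [55,[0.5,0.5,0.09],[0,0,0]],
    [55,[0.1,0.45,0],[0,0,0]],
    [55,[0,0,0],[0,0,0]]
  ]
}}

```text
clock: 21.15
position: [552.4, 106.2, 118.0]
tcp_rot: [0.463, -0.461, -0.533, 0.537]
contact_force: [-0.2, -0.2, -0.3]
opening: 47.4
```

```bash
python3 - <<'E'
from h import *
go(fx(0,79),75,98.3)
c=cam("wrist"); cv2.imwrite("pics/wu.png",c["img"])
E
```

```text
t 21.15 pos [552.4 106.2 118. ] yaw 98.31 tilt 0.38 F [-0.2 -0.2 -0.3] op 47.4
 turn wy 0.0  shift now-axes [ 0.007  0.86  -0.046]  after-turn axes [ 0.007  0.86  -0.046] norm mm 43.0
```

View pics/wu.png

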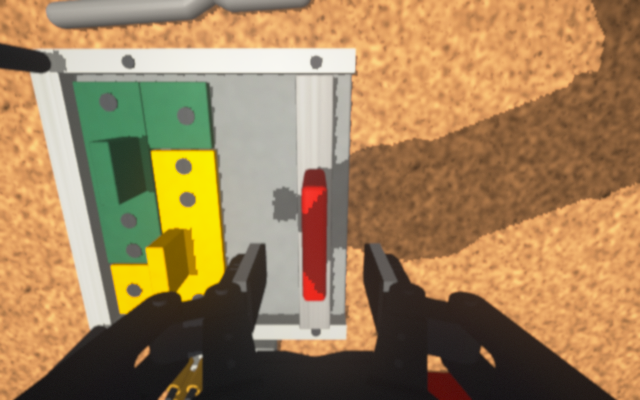

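Fin (314, 235) lies centred between the fingers (265 and 365); plates lie flat and nested. Descend, grip.

Request:
{"method": "drive_tool", "body": {
  "targets": [
    [55,[0,0.4,-0.03],[0,0,0]],
    [55,[0,0.4,0],[0,0,0]],
    [55,[0,0.06,0],[0,0,0]],
    [8,[0,0,0],[0,0,0]],
    [8,[0,0,0],[0,0,0]]
  ],
  "force": 30
}}

```text
clock: 21.7
position: [557.6, 107.1, 79.6]
tcp_rot: [-0.462, 0.463, 0.535, -0.534]
contact_force: [0.3, 0.1, -0.3]
opening: 19.0
```

Request:
{"method": "drive_tool", "body": {
  "targets": [
    [8,[0,0,0],[0,0,0]],
    [8,[0,0,0],[0,0,0]],
    [8,[0,0,0],[0,0,0]]
  ]
}}

```text
clock: 22.0
position: [557.6, 106.7, 79.9]
tcp_rot: [-0.462, 0.463, 0.535, -0.534]
contact_force: [2.0, -4.8, 0.7]
opening: 13.2
```

Request:
{"method": "drive_tool", "body": {
  "targets": [
    [8,[-0.1,0,0],[0,0,0]],
    [8,[-0.2,0,0],[0,0,0]],
    [8,[-0.2,0,0],[0,0,0]],
    [8,[-0.2,0,0],[0,0,0]],
    [8,[-0.2,0,0],[0,0,0]]
  ]
}}

```text
clock: 22.5
position: [564.0, 63.1, 79.8]
tcp_rot: [-0.462, 0.463, 0.536, -0.534]
contact_force: [-2.8, 4.3, 5.3]
opening: 13.2
```

```bash
python3 - <<'E'
from h import *
go(fx(0,19),75,98.3)
c=cam("wrist"); cv2.imwrite("pics/wv.png",c["img"])
E
```

```text
t 22.5 pos [564.   63.1  79.8] yaw 98.32 tilt 0.16 F [-2.8  4.3  5.3] op 13.2
 turn wy 0.0  shift now-axes [-0.308  0.096  0.064]  after-turn axes [-0.308  0.096  0.064] norm mm 16.0
```

View pics/wv.png

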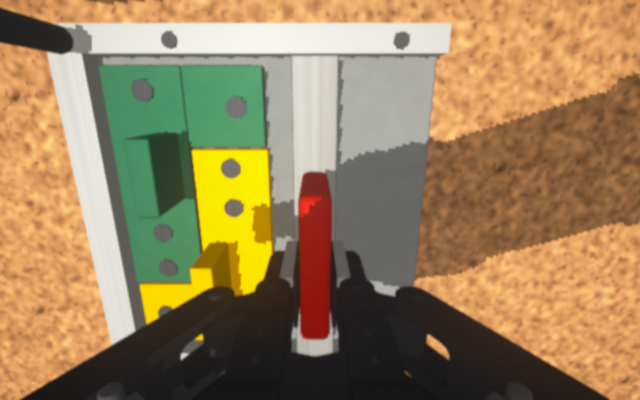

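Remaining 15 mm: approach the closed stop slowly.

Request:
{"method": "drive_tool", "body": {
  "targets": [
    [8,[-0.12,0,0],[0,0,0]],
    [8,[-0.1,0,0],[0,0,0]],
    [8,[-0.05,0,0],[0,0,0]],
    [8,[-0.03,0,0],[0,0,0]],
    [8,[0,0,0],[0,0,0]]
  ]
}}

```text
clock: 23.05
position: [566.2, 48.0, 79.8]
tcp_rot: [-0.462, 0.463, 0.536, -0.534]
contact_force: [-1.2, -0.4, 4.8]
opening: 13.4
```

Request:
{"method": "drive_tool", "body": {
  "targets": [
    [8,[-0.02,0,0],[0,0,0]],
    [8,[-0.02,0,0],[0,0,0]],
    [8,[0,0,0],[0,0,0]]
  ]
}}

```text
clock: 23.35
position: [566.4, 47.1, 79.8]
tcp_rot: [-0.462, 0.463, 0.536, -0.534]
contact_force: [-3.8, 6.6, 7.0]
opening: 13.0
```

```bash
python3 - <<'E'
from h import *
go(fx(0,19),75,98.3)
o=get_obs(); print((o["position"][:2]-O)@ey, o["contact_force"][:2]@ey)
E
```

```text
t 23.35 pos [566.4  47.1  79.8] yaw 98.3 tilt 0.19 F [-3.8  6.6  7. ] op 13.0
 turn wy 0.0  shift now-axes [0.015 0.097 0.065]  after-turn axes [0.015 0.097 0.065] norm mm 6.0
18.21954832809357 7.074188043847818
```

Request:
{"method": "drive_tool", "body": {
  "targets": [
    [8,[-0.03,0,0],[0,0,0]],
    [8,[-0.02,0,0],[0,0,0]],
    [8,[0,0,0],[0,0,0]]
  ]
}}

```text
clock: 23.65
position: [566.4, 46.9, 79.8]
tcp_rot: [-0.463, 0.462, 0.537, -0.533]
contact_force: [-10.0, 20.1, 8.8]
opening: 13.0
```

```bash
python3 - <<'E'
from h import *
o=get_obs(); print((o["position"][:2]-O)@ey, o["contact_force"][:2]@ey)
E
```

```text
18.03839094014208 21.321005168207897
```

Request:
{"method": "drive_tool", "body": {
  "targets": [
    [35,[0,0,0],[0,0,0]],
    [35,[0,0,0],[0,0,0]],
    [35,[0,-0.1,0],[0,0,0]],
    [35,[0,-0.6,0],[0,0,0]],
    [35,[0,-0.8,0],[0,0,0]]
  ]
}}

```text
clock: 24.15
position: [564.7, 42.4, 152.7]
tcp_rot: [0.463, -0.462, -0.533, 0.536]
contact_force: [0.7, 0.1, -0.3]
opening: 30.0
```

Request:
{"method": "drive_tool", "body": {
  "targets": [
    [35,[0,-0.8,-0.3],[0,0,0]],
    [35,[0,-0.2,-0.2],[0,0,0]],
    [35,[0,0,0],[0,0,0]],
    [35,[0,0,0],[0,0,0]]
  ]
}}

```text
clock: 24.55
position: [590.1, 46.5, 202.8]
tcp_rot: [0.463, -0.463, -0.534, 0.535]
contact_force: [-0.3, -0.1, -1.0]
opening: 29.6
```

```bash
python3 - <<'E'
from h import *
go(fx(0,19),75,98.3)
c=cam("wrist"); cv2.imwrite("pics/wz.png",c["img"]); np.savez("wz.npz",**c)
h=cv2.cvtColor(c["img"],cv2.COLOR_BGR2HSV)
for n,lo,hi in (("y",(20,190,60),(34,255,255)),("g",(40,50,20),(90,255,255))):
    m=cv2.morphologyEx(cv2.inRange(h,lo,hi),cv2.MORPH_CLOSE,np.ones((9,9)))
    for b in blobs(m,1500):
        if b[1][0]<180: continue
        o,y=plate(c,b[3],20); d=o-O; print(n,b[1],"fix",(d@ex).round(1),(d@ey).round(1),"yaw",(y-YAW).round(2))
P=proj(c,[np.r_[fx(x,7),35] for x in (-90,90)]); print("jaw face top edge if closed",P.round(1))
cv2.imwrite("pics/wz2.png",cv2.resize(c["img"][20:300,150:470],None,fx=2.4,fy=2.1,interpolation=2))
s=cam("scene"); cv2.imwrite("pics/sz.png",s["img"])
E
```

```text
t 24.55 pos [590.1  46.5 202.8] yaw 98.23 tilt 0.06 F [-0.3 -0.1 -1. ] op 29.6
 turn wy -0.01  shift now-axes [0.094 2.556 0.53 ]  after-turn axes [0.095 2.556 0.53 ] norm mm 131.0
plate len 132.7 (135) wid 88.8 (90) area 7710 (8100) hand 1.0 d [ 1. 44.  1.  1.]
y [273.4, 183.1] fix 34.1 -27.6 yaw -180.15
plate len 133.4 (135) wid 89.2 (90) area 7750 (8100) hand 1.0 d [ 0.  1.  1. 46.]
g [246.5, 112.2] fix -34.3 -50.6 yaw -0.23
jaw face top edge if closed [[305.5  50.4]
 [307.4 244.8]]
```

View pics/wz2.png

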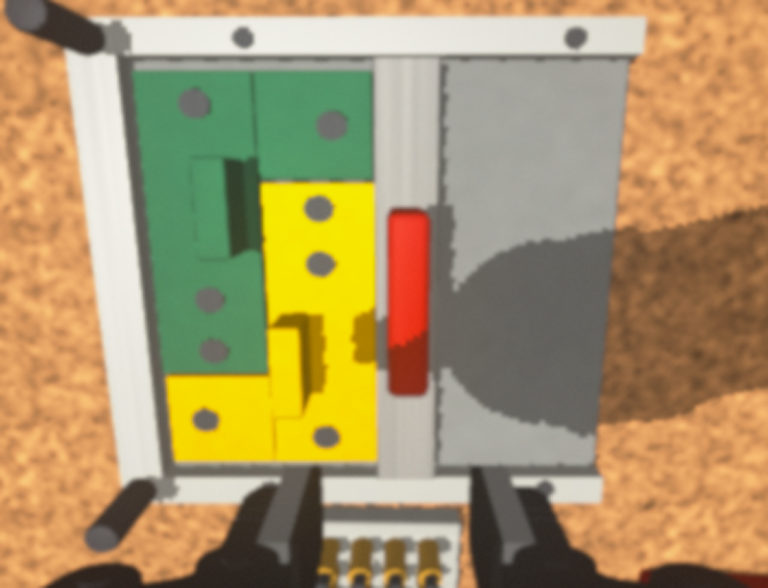

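View pics/sz.png

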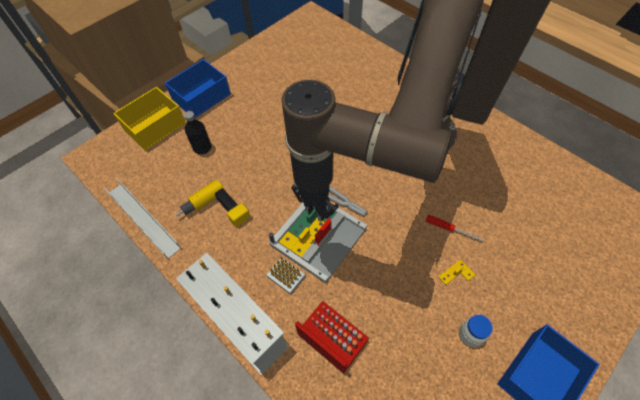

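```bash
python3 -c "
from plant import *
print(sign_off())"
```

```text
the job is handed in; nothing more can be done
None
```

The job is done and handed in at about 24.6 s of the 72 s allowed. I slid the jaw by its red grip to the open stop, and it held there with about 20 N back. Then I laid the large yellow plate and the green plate in the pocket, and slid the jaw home until it held at its stop with about 21 N.

**Last pictures:**
- **Plates:** both lie flat with their lugs up, nested into one rectangle. I measured their origins about 68.4 mm apart in x and 23.0 mm in y (nominal 67.5 and 22.5). They are aligned with the fixture to about 0.2°.
- **Jaw:** it travelled about 60.2 mm between its stops. The edge of its clamping face is where the closed position predicts.
- **Robot and bench:** the gripper is open and about 75 mm clear of the grip top, with no contact force. The tools and other bystanders look unmoved in the scene view, though I checked that only by eye.

**What disagreed slightly:**
- The outlines measured 1 to 3 mm short of the stated sizes, which I put down to trimmed mask edges.
- At the closed stop the grip read about 1 mm short of its nominal position, most likely calibration.
- Going by the stated sizes, the closed pocket is 4 mm deeper and 12 mm wider than the nested plates, so they can still shift a little.

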